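Find the rocking pot lid and press it home

TASK

Three of the four orange lids on the parts pots are fully home and one is only perched: press down with a fingertip near the edge of the lids until you find the one that rocks, then press on the middle of that lid until it sits level and fully home like the others. The job finishes with the fingertips still resting on that lid and pressing it down: do not let go. Do not grip or lift any lid, and leave the screwdriver, the bottle and the spool where they are.

Things in the scene. Friction and masses are not known exactly. Their poses are not given: they have to be found in the camera images.
- lid_1: one of four identical round orange press-on lids (loose, 45 g), 65 mm across: top plate 4 mm thick, with a skirt round the edge hanging 8 mm below it outside the pot's 56 mm wall, with 1.5 mm of play. Origin at the centre of the plate's underside; z points up out of the lid, so its tilt shows the lid rocking
- lid_1_top (a point): centre of the upper face of lid_1: 54 to 61 mm above the table when the lid is home, 58 to 65 mm if perched (the pots sink unequally into the mat, so height does not tell which is perched). A perched lid stands level on a narrow stiff catch under its middle (6 mm radius), 4 mm above its own pot's rim.
- lid_2: one of four identical round orange press-on lids (loose, 45 g), 65 mm across: top plate 4 mm thick, with a skirt round the edge hanging 8 mm below it outside the pot's 56 mm wall, with 1.5 mm of play. Origin at the centre of the plate's underside; z points up out of the lid, so its tilt shows the lid rocking
- lid_2_top (a point): centre of the upper face of lid_2: 54 to 61 mm above the table when the lid is home, 58 to 65 mm if perched (the pots sink unequally into the mat, so height does not tell which is perched). Pressed lightly (under 2 N) 12 mm or more from its middle, a perched lid tips down on that side by up to 0.2 rad until it meets the pot's rim; let go, it falls back level.
- lid_3: one of four identical round orange press-on lids (loose, 45 g), 65 mm across: top plate 4 mm thick, with a skirt round the edge hanging 8 mm below it outside the pot's 56 mm wall, with 1.5 mm of play. Origin at the centre of the plate's underside; z points up out of the lid, so its tilt shows the lid rocking
- lid_3_top (a point): centre of the upper face of lid_3: 54 to 61 mm above the table when the lid is home, 58 to 65 mm if perched (the pots sink unequally into the mat, so height does not tell which is perched). A push of about 9 N on a perched lid's middle overcomes the catch: the lid goes 4 mm down onto the rim and stays there.
- lid_4: one of four identical round orange press-on lids (loose, 45 g), 65 mm across: top plate 4 mm thick, with a skirt round the edge hanging 8 mm below it outside the pot's 56 mm wall, with 1.5 mm of play. Origin at the centre of the plate's underside; z points up out of the lid, so its tilt shows the lid rocking
- lid_4_top (a point): centre of the upper face of lid_4: 54 to 61 mm above the table when the lid is home, 58 to 65 mm if perched (the pots sink unequally into the mat, so height does not tell which is perched). A lid that is home rests on the pot's rim (25 mm radius) and does not tip when pressed within it. Which lid is perched changes from run to run and has nothing to do with the names.
- tray: shallow black tray with aluminium edges, 230 by 230 mm and 16 mm high, fixed to the table, the pots fixed in it. Origin at the centre of its underside, x and y along its edges; the pots stand in a two by two pattern, centres about 52 mm from the tray's middle along each axis, give or take 8 mm
- screwdriver: bystander: screwdriver with blue handle, 150 mm long, lying loose on the table beside the tray's +y edge; origin under its middle, x along it to the tip
- glue: bystander: small yellow bottle with a red cap, 32 mm across and 75 mm tall, standing loose beside the tray's -y edge; origin at the centre of its base
- spool: bystander: small metal spool standing on its flange, 48 mm across and 26 mm tall, loose beside the tray's -y edge; origin at the centre of its base

How it is judged:
By the outcome, as a careful person would: the job done as asked, in the order asked, and still so for the second after the job is handed in, while the arm keeps its last pose, push and grip.
It also fails if it takes over 54 s, if anything falls off the work surface, if the arm or the gripper's body presses on something with over 40 N, if the wrist force passes 120 N, or if a joint passes its speed limit or range.

ROBOT

A 6-joint arm with a two-finger parallel gripper is mounted at the origin on the work surface. World frame = base frame: x ahead of the robot, y to its left, z up, the work surface at z = 0. Lengths are in m, angles in rad, forces in N, time in s.
With the tool pointing down it reaches from about 0.35 to 0.875 m from the base axis. Payload 4.2 kg.
Tool frame: the origin (TCP) lies midway between the tips of the shut fingers; the grasp point (between the pads) lies 19 mm behind it (arm.pinch_z is the x of the grasp point in the tool frame, in m); x points along the fingers, y is the direction in which the jaws open and shut, and the axes are right-handed (so a half turn about x gives the same grasp; the last joint's range is limited). The gripper opens to 87 mm and grips with 3 to 60 N. Pads are 19 mm wide; open, the fingers measure 117 mm over their backs; the gripper's body (75 mm by 190 mm) begins 51 mm behind the grasp point.
Start: joints at [-1.072, 0.385, 0.008, 0, -1.194, -0.259], TCP at [0.148, -0.607, 0.223] pointing down, gripper open.
Joint ranges: [-3.14, 3.14], [-1.21, 2.06], [-1.07, 1.41], [-3.16, 2.05], [-2.99, -0.16], [-3.1, 3.1]. Speed limits (rad/s): [2.79, 2.79, 3.14, 3.14, 3.14, 3.14].

INTERFACE

Orientations are given as a unit quaternion [x, y, z, w].
In Python, from plant import arm gives the robot as it stands.
- The arm moves only by the tool drive_tool, never from a script. Its argument "steps" is a list of rows, each an object of numbers: "wx", "wy", "wz": the turn, a rotation vector about the world's x, y, z in degrees; "tx", "ty", "tz": the shift along the world's x, y, z in m; "hand": the closure, from -1 (fully open) to 1 (shut). A call has 1 to 10 rows; each row is the pose to reach, as a shift and turn from the pose commanded when the call began; what a row does not reach only later rows make up. A row lasts 1/8 s, in which the tool goes at most 62.5 mm and 10.7 degrees, less where a joint would pass 70% of its speed; a pose out of reach is approached as far as the arm can. A call with a gripper value outside its range is refused whole. The fingers move at their own pace and stop on an object; "grip_force" is the grip in N (left out, the last holds). Time passes only in rows, so rows that repeat a pose let the fingers close. It gives the time, the measured TCP pose, the force and the opening at its end, in the units of the state.
- arm.get_state(): the state, without advancing time (a new reading comes with each control period).
- arm.camera(name): name is "scene" or "top" or "wrist"; returns a dict with "img" (400x640x3 uint8, blue, green, red), "fx", "fy", "cx", "cy" (pixels), "extrinsics" (4x4, takes a point from world to camera coordinates); the wrist camera has in their place "T_tool_cam" (4x4, takes a point from camera to tool coordinates, whose origin is the TCP and whose axes are the tool frame's). Camera axes: x right, y up, looking along -z (the intrinsics and any distortion apply to the point x, -y, -z); pixel columns grow to the right and rows downward; lengths in m; the calibration is good to about 2 mm. A picture is of the moment at which its call begins: read the wrist's pose just before it. There is no depth.
- arm.sign_off(): hands the job in, once; it reports no verdict.
The state is a dict: "t": time; "joint_pos": joint angles; "dq": joint speeds; "joint_torque": joint torques, N m; "ee_pos": TCP position; "eef_rot": TCP orientation; "contact_force": force on the tool from outside, world axes, zero at the start; "wrist_torque": the same for the moment, N m; "gripper_width": finger opening in m.
Only numpy, scipy, OpenCV 4.12 (cv2) and the standard library are available. Lean on these libraries where they do the work, as an engineer would, in place of code of your own. Each camera call takes 0.05 s, during which the arm holds its last target.

## Working session

There is one attempt and no reset: what is moved stays moved. The work goes in short steps, Python scripts to look and compute and a tool call to move; the robot and the scene stay as the last step left them, time stands still between calls to the robot, and variables do not carry over. Pictures are saved under pics/ and viewed, and the job is handed in when it is done.

Besides the shell and the picture viewer there is one more tool, called after "Emit:" in YAML: its name, and indented under it one key for each argument. drive_tool: Moves the arm, as the interface text tells. Its arguments: {"type":"object","properties":{"steps":{"type":"array","items":{"type":"object","properties":{"wx":{"type":"number"},"wy":{"type":"number"},"wz":{"type":"number"},"tx":{"type":"number"},"ty":{"type":"number"},"tz":{"type":"number"},"hand":{"type":"number"}}}},"grip_force":{"type":"number"}},"required":["steps"]}

```bash
ls; mkdir -p pics; python3 - <<'E'
from plant import arm
import cv2,numpy as np
s=arm.get_state();print(s)
for n in("scene","top"):
    c=arm.camera(n);cv2.imwrite(f"pics/{n}0.png",c["img"]);print(n,{k:(v.tolist() if hasattr(v,'tolist') else v) for k,v in c.items() if k!='img'})
E
```

```text
pics
{'t': 0.0, 'joint_pos': array([-1.07237876e+00,  3.85565545e-01,  6.63515436e-03, -5.28951499e-04,
       -1.19399858e+00, -2.58599927e-01]), 'dq': array([-0.00152918, -0.00146999, -0.00072214,  0.00048666, -0.00023637,
        0.00088992]), 'joint_torque': array([ 6.54247106e-04, -3.90666461e+01,  1.87403905e+01,  4.21968207e+00,
        1.10395811e-02, -1.99099572e-04]), 'ee_pos': array([ 0.14833662, -0.6065215 ,  0.22145339]), 'eef_rot': array([-0.08375189,  0.70215438,  0.08528162,  0.70192015]), 'contact_force': array([ 0.48097028, -0.30462491,  0.60681565]), 'wrist_torque': array([ 0.00332982,  0.00634578, -0.00188106]), 'gripper_width': 0.08695705439835973}
scene {'fx': 421.32319673647964, 'fy': 421.32319673647964, 'cx': 329.86646318812205, 'cy': 196.44237959395292, 'extrinsics': [[-0.8035775040995209, 0.5949849219952795, 0.01600429640614122, 0.43884326492894743], [-0.3924027213806262, -0.5498076692752545, 0.7373816047740755, 0.20081633344914795], [0.44753022150270827, 0.5862631400696989, 0.6752867771823712, -1.3205814588937774], [0.0, 0.0, 0.0, 1.0]]}
top {'fx': 369.06278454670195, 'fy': 369.06278454670195, 'cx': 320.13787579973683, 'cy': 208.92036950963768, 'extrinsics': [[0.013264077310107925, -0.9999117062520314, 0.0008024669855476014, 0.038173911694224134], [0.9836765859874942, 0.013192738817087298, 0.17946120979892088, -0.598056725107423], [-0.1794559512334424, -0.0015910193762272355, 0.9837647230025304, -0.8198521115135174], [0.0, 0.0, 0.0, 1.0]]}
```

View pics/scene0.png

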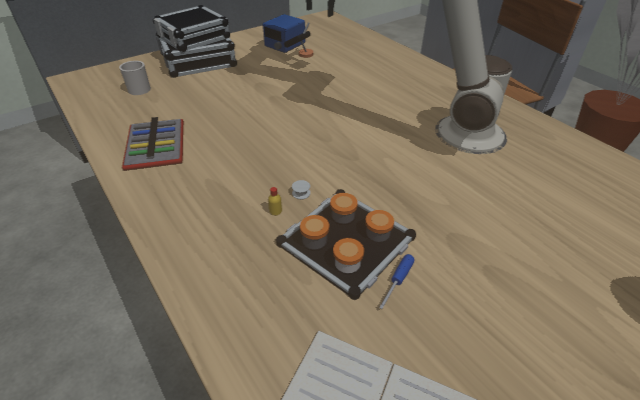

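View pics/top0.png

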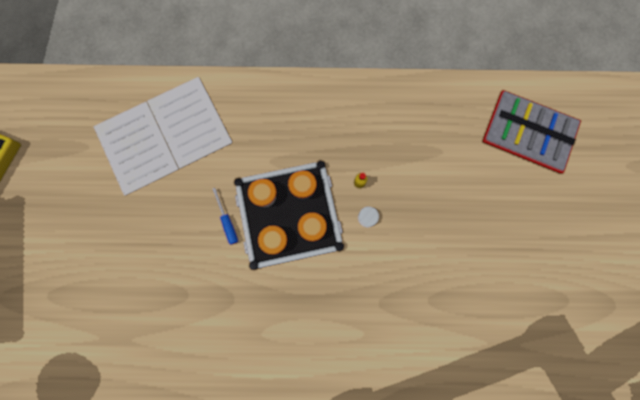

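The top view shows four orange lids at about (262,192), (302,184), (272,240) and (312,227). The screwdriver is to the left, the bottle at (361,180) and the spool at (368,217). Next I'll triangulate the lids.

```bash
cat > h.py <<'E'
import cv2,numpy as np
from plant import arm
def lids(c,amin=100):
    hsv=cv2.cvtColor(c["img"],cv2.COLOR_BGR2HSV)
    m=cv2.inRange(hsv,(5,150,110),(20,255,255))
    m=cv2.morphologyEx(m,cv2.MORPH_CLOSE,np.ones((3,3)))
    cs,_=cv2.findContours(m,cv2.RETR_EXTERNAL,cv2.CHAIN_APPROX_NONE)
    return [(cv2.fitEllipse(k),cv2.contourArea(k)) for k in cs if cv2.contourArea(k)>amin]
def P(c):
    E=np.array(c["extrinsics"]);K=np.array([[c["fx"],0,c["cx"]],[0,c["fy"],c["cy"]],[0,0,1]])
    return K@np.diag([1,-1,-1])@E[:3]
def onz(c,uv,z):
    p=P(c);M=np.c_[p[:,0],p[:,1],p[:,2]*z+p[:,3]]
    q=np.linalg.solve(M,[*uv,1]);return q[:2]/q[2]
E
python3 - <<'E'
from h import *
for n in("top","scene"):
    c=arm.camera(n)
    for e,a in lids(c): print(n,np.round(e[0],1),np.round(e[1],1),a,np.round([onz(c,e[0],z) for z in(.054,.058)],4).tolist())
c=arm.camera("top")
for uv in [(238,182),(322,164),(254,265),(340,246)]: print(onz(c,uv,.016))
for uv in [(361,180),(218,190),(234,243),(368,217)]: print(onz(c,uv,.03))
cv2.imwrite("pics/z.png",cv2.resize(c["img"][150:280,190:390],None,fx=4,fy=4,interpolation=2))
E
```

```text
top [271.9 239.5] [27.5 28.2] 605.5 [[0.5235, 0.1577], [0.5231, 0.1572]]
top [311.6 226.3] [27.5 27.7] 597.0 [[0.5557, 0.0657], [0.5552, 0.0657]]
top [261.5 191.9] [25.9 27.7] 562.5 [[0.6368, 0.1867], [0.6359, 0.1861]]
top [301.8 183.6] [25.9 27.5] 558.5 [[0.6586, 0.091], [0.6576, 0.0908]]
scene [348.5 250.2] [24.3 30.2] 563.0 [[0.6379, 0.1885], [0.6401, 0.191]]
scene [314.6 225.9] [21.8 28.1] 471.0 [[0.6555, 0.089], [0.6577, 0.0922]]
scene [379.7 220.2] [20. 28.] 431.5 [[0.5255, 0.1606], [0.5284, 0.1634]]
scene [343.9 202.9] [20.2 25.4] 394.5 [[0.5563, 0.0682], [0.5591, 0.0714]]
[0.67024615 0.25291957]
[0.71997675 0.04303094]
[0.46517412 0.20349339]
[ 0.5135633  -0.00323675]
[ 0.67584391 -0.05376653]
[0.6457692  0.29771841]
[0.51621278 0.251244  ]
[ 0.5835309  -0.07012976]
```

View pics/z.png

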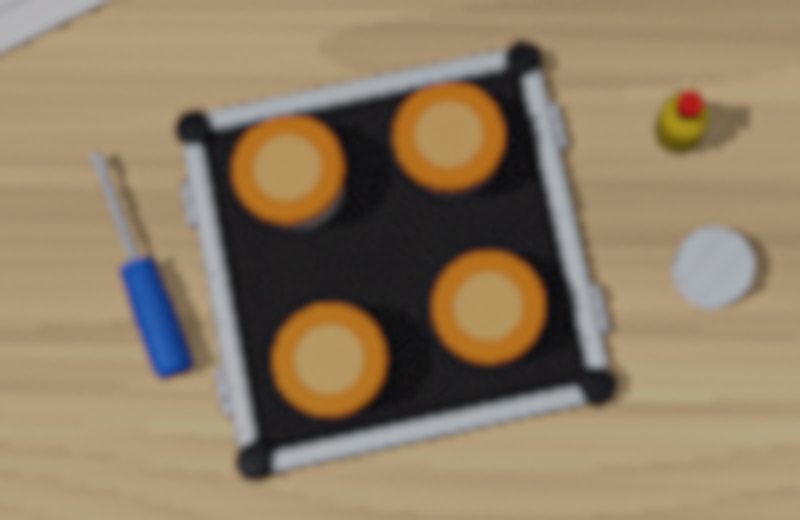

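```bash
python3 - <<'E'
from h import *
from scipy.spatial.transform import Rotation as R
s=arm.get_state();print(R.from_quat(s["eef_rot"]).as_matrix().round(3),s["ee_pos"],s["t"],s["contact_force"])
c=arm.camera("wrist");print(c["T_tool_cam"],c["fx"])
a=arm.get_state()
print([a["contact_force"].round(2)])
E
```

```text
[[-0.    -0.237  0.971]
 [ 0.001  0.971  0.237]
 [-1.     0.001 -0.   ]] [ 0.14838988 -0.60685806  0.22203997] 0.25 [-0.27962688  0.35514846 -0.68584424]
[[ 3.81815795e-04  2.42317083e-01 -9.70197034e-01 -1.61477240e-01]
 [ 9.99999847e-01 -4.80260027e-04  2.73594454e-04 -8.23969119e-05]
 [-3.99650243e-04 -9.70196991e-01 -2.42317230e-01 -6.54181941e-02]
 [ 0.00000000e+00  0.00000000e+00  0.00000000e+00  1.00000000e+00]] 359.6886008718187
[array([ 0.22, -0.68,  0.72])]
```

Emit:
drive_tool:
  steps:
    - {"tx": 0.4285,"ty": 0.678,"tz": -0.06,"hand": 1}
    - {"tx": 0.4285,"ty": 0.678,"tz": -0.06,"hand": 1}
    - {"tx": 0.4285,"ty": 0.678,"tz": -0.06,"hand": 1}
    - {"tx": 0.4285,"ty": 0.678,"tz": -0.06,"hand": 1}
    - {"tx": 0.4285,"ty": 0.678,"tz": -0.06,"hand": 1}
    - {"tx": 0.4285,"ty": 0.678,"tz": -0.06,"hand": 1}
    - {"tx": 0.4285,"ty": 0.678,"tz": -0.06,"hand": 1}
    - {"tx": 0.4285,"ty": 0.678,"tz": -0.06,"hand": 1}
    - {"tx": 0.4285,"ty": 0.678,"tz": -0.06,"hand": 1}
    - {"tx": 0.4285,"ty": 0.678,"tz": -0.06,"hand": 1}
  grip_force: 10

```text
invalid input at $.steps[0]: expected keys wx, wy, wz, tx, ty, tz, hand
```

Emit:
drive_tool:
  steps:
    - {"wx": 0,"wy": 0,"wz": 0,"tx": 0.4285,"ty": 0.678,"tz": -0.06,"hand": 1}
    - {"wx": 0,"wy": 0,"wz": 0,"tx": 0.4285,"ty": 0.678,"tz": -0.06,"hand": 1}
    - {"wx": 0,"wy": 0,"wz": 0,"tx": 0.4285,"ty": 0.678,"tz": -0.06,"hand": 1}
    - {"wx": 0,"wy": 0,"wz": 0,"tx": 0.4285,"ty": 0.678,"tz": -0.06,"hand": 1}
    - {"wx": 0,"wy": 0,"wz": 0,"tx": 0.4285,"ty": 0.678,"tz": -0.06,"hand": 1}
    - {"wx": 0,"wy": 0,"wz": 0,"tx": 0.4285,"ty": 0.678,"tz": -0.06,"hand": 1}
    - {"wx": 0,"wy": 0,"wz": 0,"tx": 0.4285,"ty": 0.678,"tz": -0.06,"hand": 1}
    - {"wx": 0,"wy": 0,"wz": 0,"tx": 0.4285,"ty": 0.678,"tz": -0.06,"hand": 1}
    - {"wx": 0,"wy": 0,"wz": 0,"tx": 0.4285,"ty": 0.678,"tz": -0.06,"hand": 1}
    - {"wx": 0,"wy": 0,"wz": 0,"tx": 0.4285,"ty": 0.678,"tz": -0.06,"hand": 1}
  grip_force: 10

```text
t: 1.55
ee_pos: [0.4824, -0.0782, 0.1762]
eef_rot: [-0.085, 0.702, 0.085, 0.702]
contact_force: [0.2, -1.6, -1.0]
gripper_width: 0.0018
```

Emit:
drive_tool:
  steps:
    - {"wx": 0,"wy": 0,"wz": 0,"tx": 0.09,"ty": 0.14,"tz": -0.06,"hand": 1}
    - {"wx": 0,"wy": 0,"wz": 0,"tx": 0.09,"ty": 0.14,"tz": -0.06,"hand": 1}
    - {"wx": 0,"wy": 0,"wz": 0,"tx": 0.09,"ty": 0.14,"tz": -0.06,"hand": 1}
    - {"wx": 0,"wy": 0,"wz": 0,"tx": 0.09,"ty": 0.14,"tz": -0.06,"hand": 1}
    - {"wx": 0,"wy": 0,"wz": 0,"tx": 0.09,"ty": 0.14,"tz": -0.06,"hand": 1}
    - {"wx": 0,"wy": 0,"wz": 0,"tx": 0.09,"ty": 0.14,"tz": -0.06,"hand": 1}

```text
t: 2.3
ee_pos: [0.5711, 0.0589, 0.1167]
eef_rot: [-0.084, 0.702, 0.084, 0.702]
contact_force: [-0.6, 0.2, 1.0]
gripper_width: 0.0002
```

```bash
python3 - <<'E'
from h import *
s=arm.get_state();print(s["t"],s["ee_pos"],s["contact_force"],s["gripper_width"])
c=arm.camera("wrist");cv2.imwrite("pics/w1.png",c["img"])
c=arm.camera("scene");cv2.imwrite("pics/s1.png",cv2.resize(c["img"][150:300,250:450],None,fx=4,fy=4,interpolation=2))
E
```

```text
2.3 [0.57113535 0.05885018 0.11666828] [-0.58026804  0.2247854   0.98239548] 0.00017820537523759438
```

View pics/w1.png

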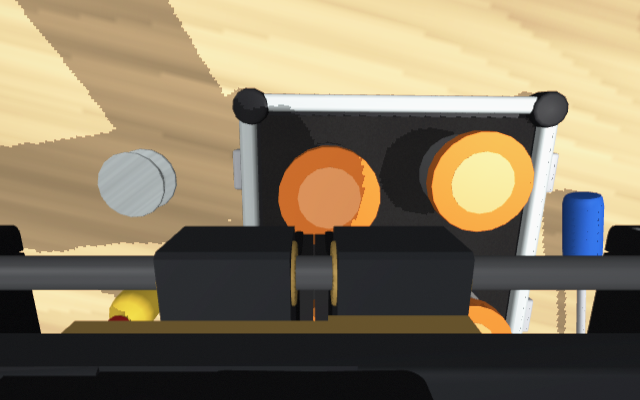

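View pics/s1.png

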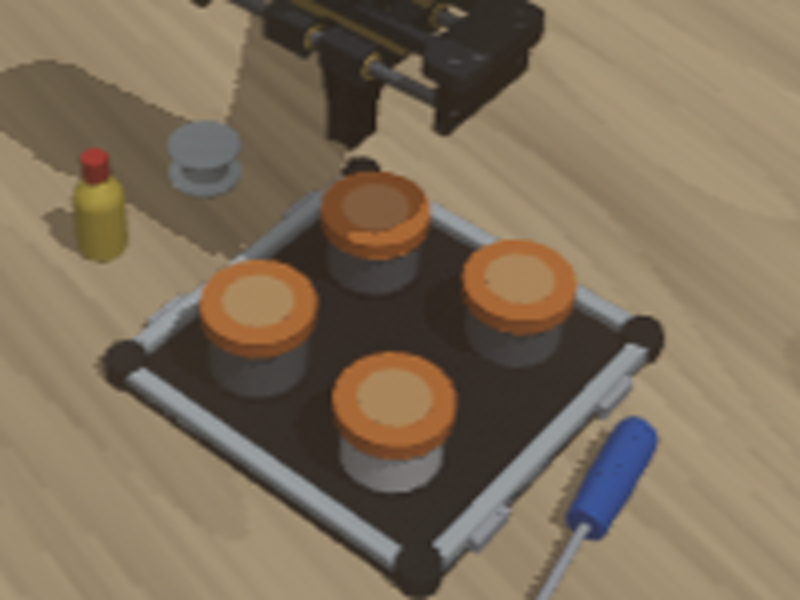

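The wrist view shows lid B at (328,195), partly behind the fingers, and lid A at (482,180). I'll check their positions from these.

```bash
cat >> h.py <<'E'
from scipy.spatial.transform import Rotation as R
def wray(s,c,uv,z):
    T=np.array(c["T_tool_cam"]);Rt=R.from_quat(s["eef_rot"]).as_matrix()
    d=np.array([(uv[0]-c["cx"])/c["fx"],-(uv[1]-c["cy"])/c["fy"],-1])
    o=s["ee_pos"]+Rt@T[:3,3];d=Rt@T[:3,:3]@d
    return (o+d*(z-o[2])/d[2])[:2]
def wproj(s,c,p):
    T=np.array(c["T_tool_cam"]);Rt=R.from_quat(s["eef_rot"]).as_matrix()
    q=T[:3,:3].T@(Rt.T@(np.array(p)-s["ee_pos"])-T[:3,3])
    return [c["cx"]-c["fx"]*q[0]/q[2],c["cy"]+c["fy"]*q[1]/q[2]]
E
python3 - <<'E'
from h import *
s=arm.get_state();c=arm.camera("wrist")
print(wproj(s,c,s["ee_pos"]))
for uv in[(328.5,197),(482,181)]: print(wray(s,c,uv,.057))
E
```

```text
[np.float64(313.85374067294447), np.float64(252.56743875210327)]
[0.55619088 0.06471102]
[0.52353369 0.15535703]
```

Emit:
drive_tool:
  steps:
    - {"wx": 0,"wy": 0,"wz": 0,"tx": 0.0063,"ty": 0.0113,"tz": -0.01,"hand": 1}
    - {"wx": 0,"wy": 0,"wz": 0,"tx": 0.0063,"ty": 0.0113,"tz": -0.03,"hand": 1}
    - {"wx": 0,"wy": 0,"wz": 0,"tx": 0.0063,"ty": 0.0113,"tz": -0.045,"hand": 1}
    - {"wx": 0,"wy": 0,"wz": 0,"tx": 0.0063,"ty": 0.0113,"tz": -0.049,"hand": 1}
    - {"wx": 0,"wy": 0,"wz": 0,"tx": 0.0063,"ty": 0.0113,"tz": -0.049,"hand": 1}

```text
t: 3.08
ee_pos: [0.5779, 0.0711, 0.0667]
eef_rot: [-0.085, 0.702, 0.085, 0.702]
contact_force: [-0.7, -0.3, -0.1]
gripper_width: 0.0005
```

```bash
python3 - <<'E'
from h import *
s=arm.get_state();print(s["t"],s["ee_pos"],s["contact_force"],s["joint_torque"])
c=arm.camera("wrist");cv2.imwrite("pics/w2.png",c["img"])
c=arm.camera("scene");cv2.imwrite("pics/s2.png",cv2.resize(c["img"][160:280,270:430],None,fx=5,fy=5,interpolation=2))
E
```

```text
3.075 [0.57787109 0.07111519 0.06673246] [-0.65833939 -0.32135107 -0.10594719] [ 1.62177917e-02 -3.83309340e+01  1.42331618e+01  3.17941904e+00
 -7.56314350e-02 -9.66245279e-04]
```

View pics/w2.png

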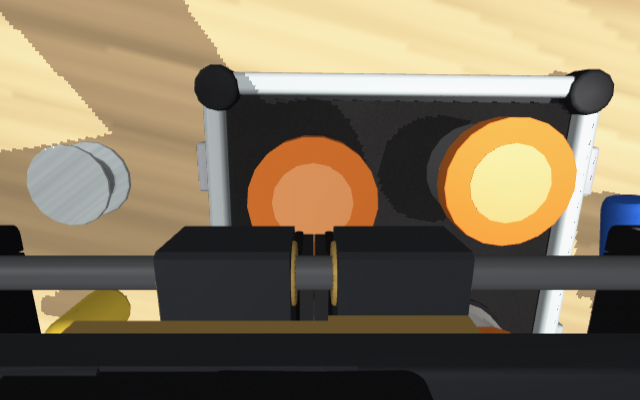

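View pics/s2.png

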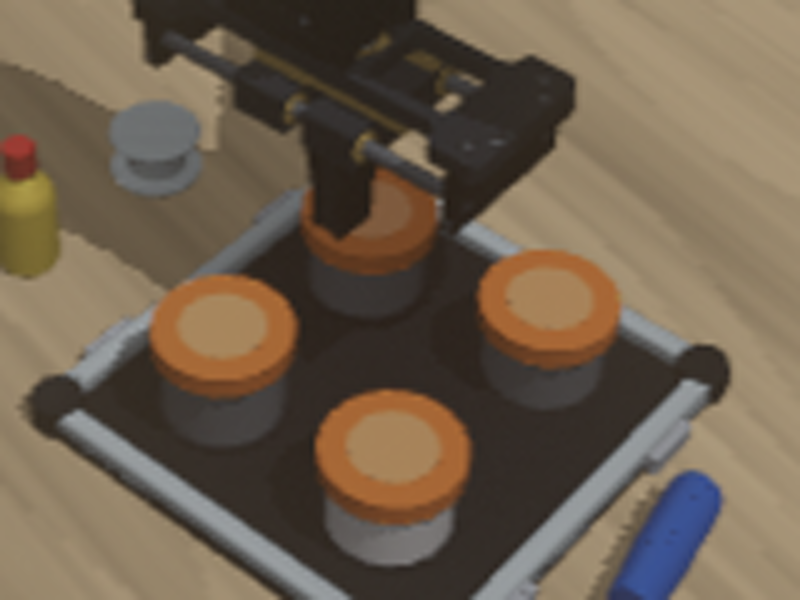

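Emit:
drive_tool:
  steps:
    - {"wx": 0,"wy": 0,"wz": 0,"tx": 0,"ty": 0,"tz": -0.002,"hand": 1}
    - {"wx": 0,"wy": 0,"wz": 0,"tx": 0,"ty": 0,"tz": -0.003,"hand": 1}
    - {"wx": 0,"wy": 0,"wz": 0,"tx": 0,"ty": 0,"tz": -0.003,"hand": 1}

```text
t: 3.55
ee_pos: [0.5777, 0.071, 0.064]
eef_rot: [-0.085, 0.702, 0.085, 0.702]
contact_force: [-0.2, 0.3, -0.2]
gripper_width: 0.0005
```

Emit:
drive_tool:
  steps:
    - {"wx": 0,"wy": 0,"wz": 0,"tx": 0,"ty": 0,"tz": -0.001,"hand": 1}
    - {"wx": 0,"wy": 0,"wz": 0,"tx": 0,"ty": 0,"tz": -0.001,"hand": 1}

```text
t: 3.8
ee_pos: [0.5777, 0.071, 0.0629]
eef_rot: [-0.085, 0.702, 0.085, 0.702]
contact_force: [-0.1, 0.7, -0.4]
gripper_width: 0.0007
```

Emit:
drive_tool:
  steps:
    - {"wx": 0,"wy": 0,"wz": 0,"tx": 0,"ty": 0,"tz": -0.001,"hand": 1}
    - {"wx": 0,"wy": 0,"wz": 0,"tx": 0,"ty": 0,"tz": -0.001,"hand": 1}

```text
t: 4.05
ee_pos: [0.5777, 0.071, 0.0618]
eef_rot: [-0.085, 0.702, 0.085, 0.702]
contact_force: [0.4, -0.2, -0.6]
gripper_width: 0.0003
```

Emit:
drive_tool:
  steps:
    - {"wx": 0,"wy": 0,"wz": 0,"tx": 0,"ty": 0,"tz": -0.001,"hand": 1}
    - {"wx": 0,"wy": 0,"wz": 0,"tx": 0,"ty": 0,"tz": -0.001,"hand": 1}

```text
t: 4.3
ee_pos: [0.5777, 0.071, 0.0608]
eef_rot: [-0.085, 0.702, 0.085, 0.702]
contact_force: [0.9, -0.3, -0.1]
gripper_width: 0.0004
```

Emit:
drive_tool:
  steps:
    - {"wx": 0,"wy": 0,"wz": 0,"tx": 0,"ty": 0,"tz": -0.001,"hand": 1}
    - {"wx": 0,"wy": 0,"wz": 0,"tx": 0,"ty": 0,"tz": -0.001,"hand": 1}

```text
t: 4.55
ee_pos: [0.5777, 0.071, 0.0598]
eef_rot: [-0.085, 0.702, 0.085, 0.702]
contact_force: [0.9, 0.1, 0.1]
gripper_width: 0.0005
```

```bash
python3 - <<'E'
from h import *
s=arm.get_state();print(s["t"],s["ee_pos"],s["contact_force"],s["joint_torque"])
c=arm.camera("wrist");cv2.imwrite("pics/w3.png",c["img"])
c=arm.camera("scene");cv2.imwrite("pics/s3.png",cv2.resize(c["img"][160:280,270:430],None,fx=5,fy=5,interpolation=2))
E
```

```text
4.55 [0.57766339 0.07102508 0.05982041] [0.9096853  0.08781029 0.10534637] [ 3.16506950e-03 -3.90765417e+01  1.42727789e+01  3.19101803e+00
 -7.72566302e-02 -2.07404918e-05]
```

View pics/w3.png

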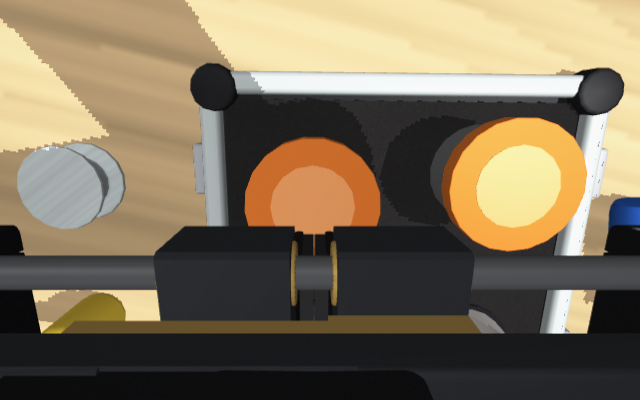

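View pics/s3.png

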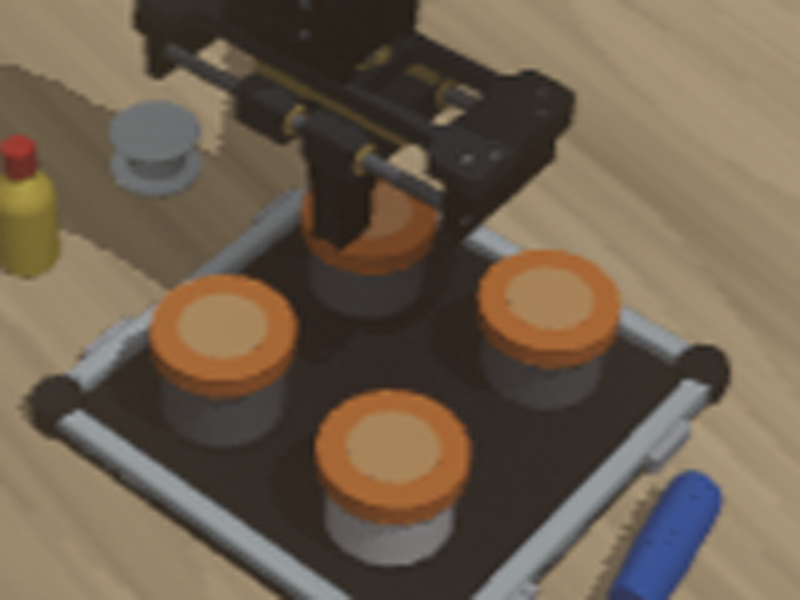

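No contact with lid B yet, so I'll keep going down.

Emit:
drive_tool:
  steps:
    - {"wx": 0,"wy": 0,"wz": 0,"tx": 0,"ty": 0,"tz": -0.001,"hand": 1}
    - {"wx": 0,"wy": 0,"wz": 0,"tx": 0,"ty": 0,"tz": -0.001,"hand": 1}

```text
t: 4.9
ee_pos: [0.5777, 0.0711, 0.0588]
eef_rot: [-0.085, 0.702, 0.085, 0.702]
contact_force: [0.8, -0.2, -0.8]
gripper_width: 0.0008
```

Emit:
drive_tool:
  steps:
    - {"wx": 0,"wy": 0,"wz": 0,"tx": 0,"ty": 0,"tz": -0.001,"hand": 1}
    - {"wx": 0,"wy": 0,"wz": 0,"tx": 0,"ty": 0,"tz": -0.001,"hand": 1}

```text
t: 5.15
ee_pos: [0.5779, 0.0711, 0.0582]
eef_rot: [-0.085, 0.702, 0.085, 0.702]
contact_force: [0.3, -0.5, 2.5]
gripper_width: 0.0002
```

Emit:
drive_tool:
  steps:
    - {"wx": 0,"wy": 0,"wz": 0,"tx": 0,"ty": 0,"tz": -0.0005,"hand": 1}
    - {"wx": 0,"wy": 0,"wz": 0,"tx": 0,"ty": 0,"tz": -0.0005,"hand": 1}

```text
t: 5.4
ee_pos: [0.5779, 0.0711, 0.058]
eef_rot: [-0.085, 0.702, 0.085, 0.702]
contact_force: [-0.8, -0.4, 5.7]
gripper_width: 0.0002
```

```bash
python3 - <<'E'
from h import *
s=arm.get_state();print(s["t"],s["ee_pos"],s["contact_force"],s["joint_torque"])
c=arm.camera("wrist");cv2.imwrite("pics/w4.png",c["img"])
E
```

```text
5.4 [0.57791336 0.07109792 0.0580274 ] [-0.82325778 -0.39532166  5.67984236] [-1.29251839e-01 -3.64509201e+01  1.35161752e+01  2.89247967e+00
  3.39480769e-01  2.31147023e-03]
```

View pics/w4.png

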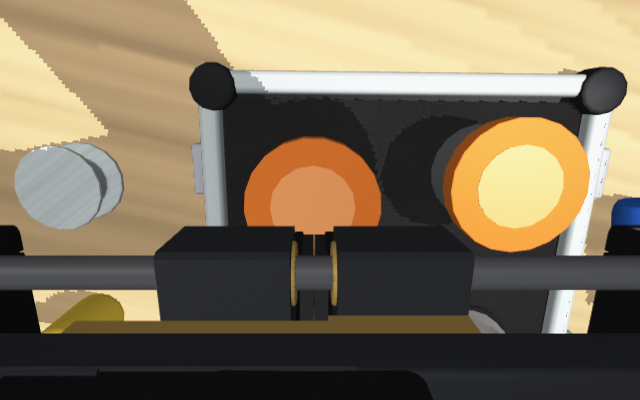

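Lid B took 5.7 N without tilting: the wrist picture is unchanged, with the lid rim top at row 137. B is home. Next is lid A.

Emit:
drive_tool:
  steps:
    - {"wx": 0,"wy": 0,"wz": 0,"tx": 0,"ty": 0,"tz": 0.012,"hand": 1}
    - {"wx": 0,"wy": 0,"wz": 0,"tx": -0.016,"ty": 0.045,"tz": 0.016,"hand": 1}
    - {"wx": 0,"wy": 0,"wz": 0,"tx": -0.033,"ty": 0.09,"tz": 0.014,"hand": 1}
    - {"wx": 0,"wy": 0,"wz": 0,"tx": -0.033,"ty": 0.09,"tz": 0.01,"hand": 1}
    - {"wx": 0,"wy": 0,"wz": 0,"tx": -0.033,"ty": 0.09,"tz": 0.009,"hand": 1}
    - {"wx": 0,"wy": 0,"wz": 0,"tx": -0.033,"ty": 0.09,"tz": 0.009,"hand": 1}

```text
t: 6.2
ee_pos: [0.5449, 0.1601, 0.0663]
eef_rot: [-0.084, 0.702, 0.084, 0.702]
contact_force: [-0.1, -0.1, 0.3]
gripper_width: 0.0006
```

```bash
python3 - <<'E'
from h import *
s=arm.get_state();print(s["t"],s["ee_pos"],s["contact_force"])
c=arm.camera("wrist");cv2.imwrite("pics/w5.png",c["img"])
E
```

```text
6.2 [0.54493792 0.16014353 0.0663024 ] [-0.1249423  -0.13818272  0.26655213]
```

View pics/w5.png

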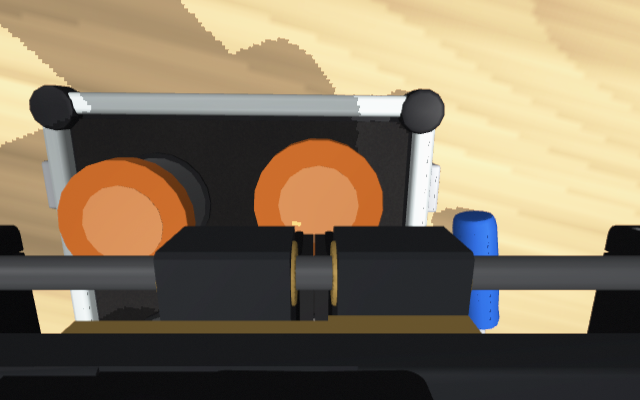

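Emit:
drive_tool:
  steps:
    - {"wx": 0,"wy": 0,"wz": 0,"tx": 0,"ty": 0,"tz": -0.001,"hand": 1}
    - {"wx": 0,"wy": 0,"wz": 0,"tx": 0,"ty": 0,"tz": -0.002,"hand": 1}
    - {"wx": 0,"wy": 0,"wz": 0,"tx": 0,"ty": 0,"tz": -0.002,"hand": 1}

```text
t: 6.62
ee_pos: [0.5448, 0.1608, 0.0643]
eef_rot: [-0.084, 0.702, 0.084, 0.702]
contact_force: [0.2, 0.9, 0.1]
gripper_width: 0.0007
```

Emit:
drive_tool:
  steps:
    - {"wx": 0,"wy": 0,"wz": 0,"tx": 0,"ty": 0,"tz": -0.001,"hand": 1}
    - {"wx": 0,"wy": 0,"wz": 0,"tx": 0,"ty": 0,"tz": -0.001,"hand": 1}

```text
t: 6.88
ee_pos: [0.5447, 0.1611, 0.0633]
eef_rot: [-0.085, 0.702, 0.085, 0.702]
contact_force: [-0.7, 0.3, 0.4]
gripper_width: 0.0007
```

Emit:
drive_tool:
  steps:
    - {"wx": 0,"wy": 0,"wz": 0,"tx": 0,"ty": 0,"tz": -0.001,"hand": 1}
    - {"wx": 0,"wy": 0,"wz": 0,"tx": 0,"ty": 0,"tz": -0.001,"hand": 1}

```text
t: 7.12
ee_pos: [0.5447, 0.1611, 0.0623]
eef_rot: [-0.085, 0.702, 0.085, 0.702]
contact_force: [-0.4, 0.5, -0.6]
gripper_width: 0.0006
```

Emit:
drive_tool:
  steps:
    - {"wx": 0,"wy": 0,"wz": 0,"tx": 0,"ty": 0,"tz": -0.001,"hand": 1}
    - {"wx": 0,"wy": 0,"wz": 0,"tx": 0,"ty": 0,"tz": -0.001,"hand": 1}

```text
t: 7.38
ee_pos: [0.5447, 0.161, 0.0613]
eef_rot: [-0.085, 0.702, 0.085, 0.702]
contact_force: [0.4, -0.2, 0.2]
gripper_width: 0.0003
```

```bash
python3 - <<'E'
from h import *
s=arm.get_state();print(s["t"],s["ee_pos"],s["contact_force"])
c=arm.camera("wrist");cv2.imwrite("pics/w6.png",c["img"])
E
```

```text
7.375 [0.5446634  0.16102353 0.06130691] [ 0.35945664 -0.18030808  0.18995815]
```

View pics/w6.png

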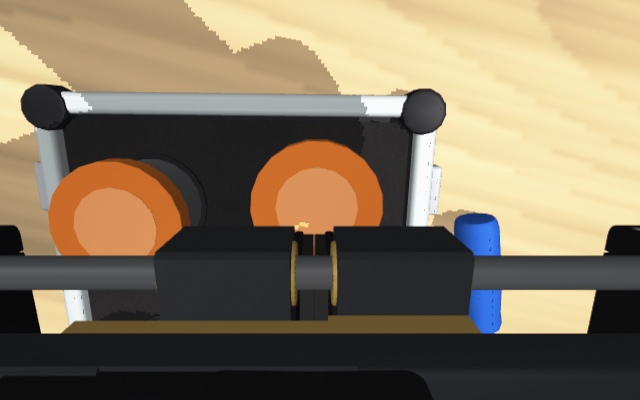

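Lid A is still level, with its rim top at row 140. I'll continue down.

Emit:
drive_tool:
  steps:
    - {"wx": 0,"wy": 0,"wz": 0,"tx": 0,"ty": 0,"tz": -0.001,"hand": 1}
    - {"wx": 0,"wy": 0,"wz": 0,"tx": 0,"ty": 0,"tz": -0.001,"hand": 1}

```text
t: 7.68
ee_pos: [0.5446, 0.161, 0.0603]
eef_rot: [-0.085, 0.702, 0.085, 0.702]
contact_force: [0.3, -0.8, -0.7]
gripper_width: 0.0003
```

Emit:
drive_tool:
  steps:
    - {"wx": 0,"wy": 0,"wz": 0,"tx": 0,"ty": 0,"tz": -0.001,"hand": 1}
    - {"wx": 0,"wy": 0,"wz": 0,"tx": 0,"ty": 0,"tz": -0.001,"hand": 1}

```text
t: 7.92
ee_pos: [0.5447, 0.161, 0.0593]
eef_rot: [-0.085, 0.702, 0.085, 0.702]
contact_force: [-1.3, 0.4, 0.7]
gripper_width: 0.0005
```

```bash
python3 - <<'E'
from h import *
s=arm.get_state();print(s["t"],s["ee_pos"],s["contact_force"])
c=arm.camera("wrist");cv2.imwrite("pics/w7.png",c["img"])
E
```

```text
7.925 [0.54466275 0.16104303 0.05932745] [-1.26857698  0.43520979  0.69938689]
```

View pics/w7.png

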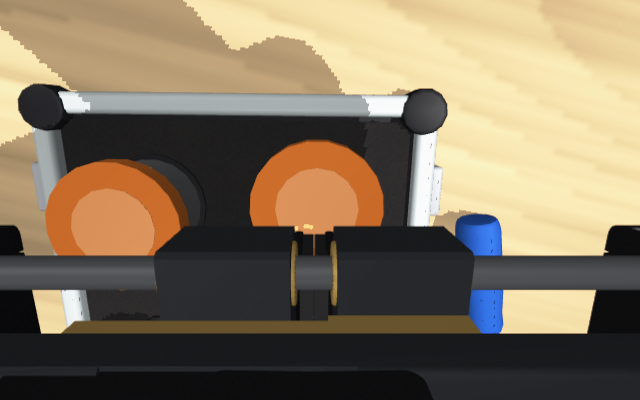

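Emit:
drive_tool:
  steps:
    - {"wx": 0,"wy": 0,"wz": 0,"tx": 0,"ty": 0,"tz": -0.001,"hand": 1}
    - {"wx": 0,"wy": 0,"wz": 0,"tx": 0,"ty": 0,"tz": -0.001,"hand": 1}

```text
t: 8.22
ee_pos: [0.5447, 0.161, 0.0583]
eef_rot: [-0.085, 0.702, 0.085, 0.702]
contact_force: [0.6, 0.1, -0.5]
gripper_width: 0.0006
```

Emit:
drive_tool:
  steps:
    - {"wx": 0,"wy": 0,"wz": 0,"tx": 0,"ty": 0,"tz": -0.0005,"hand": 1}
    - {"wx": 0,"wy": 0,"wz": 0,"tx": 0,"ty": 0,"tz": -0.0005,"hand": 1}

```text
t: 8.48
ee_pos: [0.5447, 0.1611, 0.0579]
eef_rot: [-0.085, 0.702, 0.085, 0.702]
contact_force: [0.0, -0.4, -0.4]
gripper_width: 0.0006
```

```bash
python3 - <<'E'
from h import *
s=arm.get_state();print(s["t"],s["ee_pos"],s["contact_force"])
c=arm.camera("wrist");cv2.imwrite("pics/w8.png",c["img"])
E
```

```text
8.475 [0.54469609 0.16105939 0.05789141] [ 0.03204042 -0.36161319 -0.4474263 ]
```

View pics/w8.png

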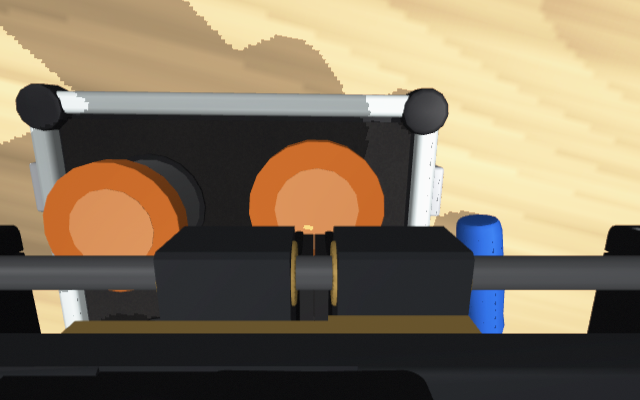

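Emit:
drive_tool:
  steps:
    - {"wx": 0,"wy": 0,"wz": 0,"tx": 0,"ty": 0,"tz": -0.001,"hand": 1}
    - {"wx": 0,"wy": 0,"wz": 0,"tx": 0,"ty": 0,"tz": -0.001,"hand": 1}

```text
t: 8.78
ee_pos: [0.5447, 0.161, 0.0568]
eef_rot: [-0.085, 0.702, 0.085, 0.702]
contact_force: [-0.7, 0.0, 0.2]
gripper_width: 0.0006
```

Emit:
drive_tool:
  steps:
    - {"wx": 0,"wy": 0,"wz": 0,"tx": 0,"ty": 0,"tz": -0.001,"hand": 1}
    - {"wx": 0,"wy": 0,"wz": 0,"tx": 0,"ty": 0,"tz": -0.001,"hand": 1}

```text
t: 9.02
ee_pos: [0.5447, 0.161, 0.0558]
eef_rot: [-0.085, 0.702, 0.085, 0.702]
contact_force: [1.3, -0.6, 0.0]
gripper_width: 0.0005
```

```bash
python3 - <<'E'
from h import *
s=arm.get_state();print(s["t"],s["ee_pos"],s["contact_force"])
c=arm.camera("wrist");cv2.imwrite("pics/w9.png",c["img"])
E
```

```text
9.025 [0.5446812  0.16100635 0.05582741] [ 1.32252698 -0.55081072  0.00559898]
```

View pics/w9.png

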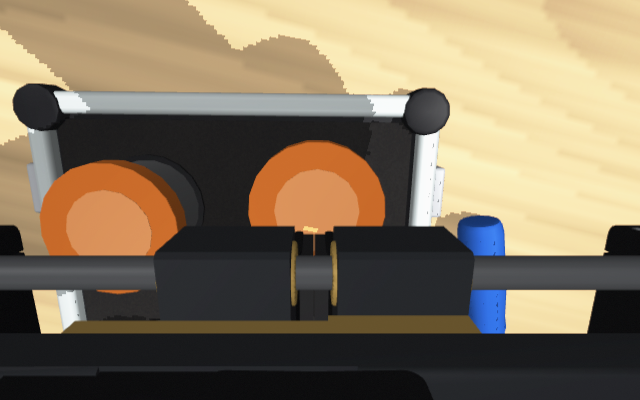

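Emit:
drive_tool:
  steps:
    - {"wx": 0,"wy": 0,"wz": 0,"tx": 0,"ty": 0,"tz": -0.001,"hand": 1}
    - {"wx": 0,"wy": 0,"wz": 0,"tx": 0,"ty": 0,"tz": -0.001,"hand": 1}

```text
t: 9.32
ee_pos: [0.5449, 0.1611, 0.0554]
eef_rot: [-0.085, 0.702, 0.085, 0.702]
contact_force: [-1.3, 0.2, 3.8]
gripper_width: 0.0009
```

Emit:
drive_tool:
  steps:
    - {"wx": 0,"wy": 0,"wz": 0,"tx": 0,"ty": 0,"tz": -0.0005,"hand": 1}
    - {"wx": 0,"wy": 0,"wz": 0,"tx": 0,"ty": 0,"tz": -0.0005,"hand": 1}

```text
t: 9.57
ee_pos: [0.5449, 0.1611, 0.0553]
eef_rot: [-0.085, 0.702, 0.085, 0.702]
contact_force: [-1.8, -0.4, 6.4]
gripper_width: 0.0007
```

```bash
python3 - <<'E'
from h import *
s=arm.get_state();print(s["t"],s["ee_pos"],s["contact_force"])
c=arm.camera("wrist");cv2.imwrite("pics/w10.png",c["img"])
c=arm.camera("scene");cv2.imwrite("pics/s10.png",cv2.resize(c["img"][160:280,270:430],None,fx=5,fy=5,interpolation=2))
E
```

```text
9.575 [0.54491323 0.16111223 0.05529591] [-1.8223147  -0.39942743  6.42323338]
```

View pics/w10.png

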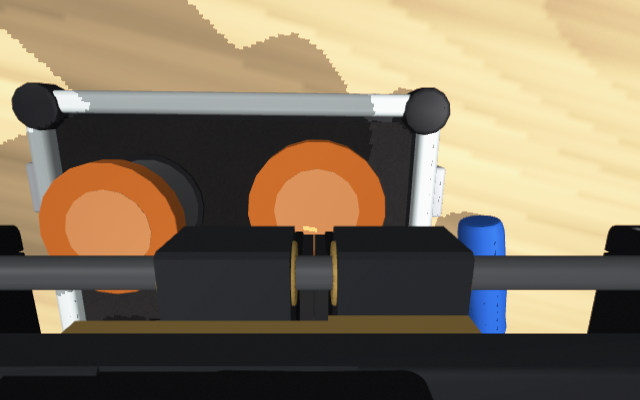

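View pics/s10.png

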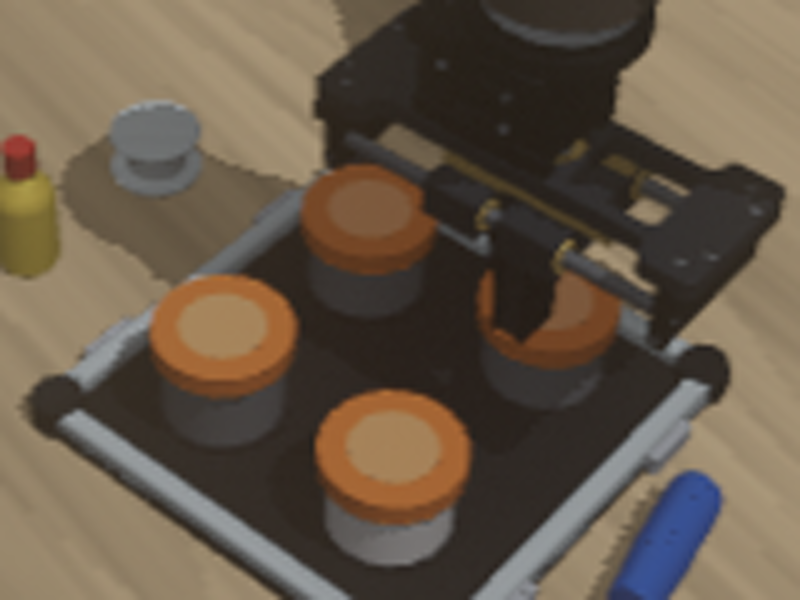

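Lid A is at 55.5 mm, took 6.4 N and did not tilt, so it's home. Next is lid C.

Emit:
drive_tool:
  steps:
    - {"wx": 0,"wy": 0,"wz": 0,"tx": 0,"ty": 0,"tz": 0.018,"hand": 1}
    - {"wx": 0,"wy": 0,"wz": 0,"tx": 0.03,"ty": 0.008,"tz": 0.025,"hand": 1}
    - {"wx": 0,"wy": 0,"wz": 0,"tx": 0.08,"ty": 0.02,"tz": 0.025,"hand": 1}
    - {"wx": 0,"wy": 0,"wz": 0,"tx": 0.1125,"ty": 0.031,"tz": 0.02,"hand": 1}
    - {"wx": 0,"wy": 0,"wz": 0,"tx": 0.1125,"ty": 0.031,"tz": 0.012,"hand": 1}
    - {"wx": 0,"wy": 0,"wz": 0,"tx": 0.1125,"ty": 0.031,"tz": 0.012,"hand": 1}

```text
t: 10.42
ee_pos: [0.6557, 0.1914, 0.0645]
eef_rot: [-0.085, 0.703, 0.084, 0.701]
contact_force: [0.4, -0.0, -0.2]
gripper_width: 0.0004
```

```bash
python3 - <<'E'
from h import *
s=arm.get_state();print(s["t"],s["ee_pos"],s["contact_force"])
c=arm.camera("wrist");cv2.imwrite("pics/w11.png",c["img"])
E
```

```text
10.425 [0.65573329 0.19141889 0.06453517] [ 0.39316715 -0.03592796 -0.20399898]
```

View pics/w11.png

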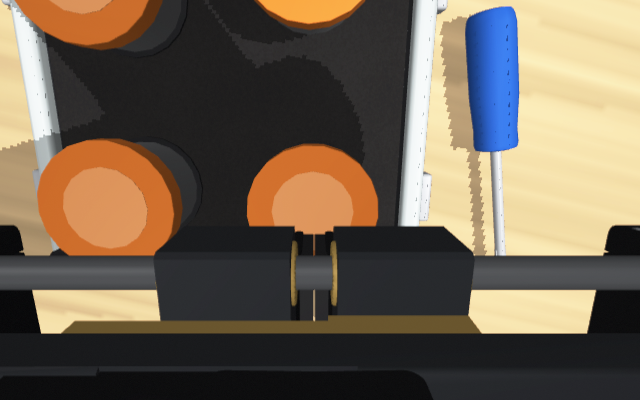

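Lid C is centred at about (312,205) and level. I'll lower onto it.

Emit:
drive_tool:
  steps:
    - {"wx": 0,"wy": 0,"wz": 0,"tx": 0,"ty": 0,"tz": -0.001,"hand": 1}
    - {"wx": 0,"wy": 0,"wz": 0,"tx": 0,"ty": 0,"tz": -0.001,"hand": 1}

```text
t: 10.72
ee_pos: [0.6569, 0.192, 0.066]
eef_rot: [-0.085, 0.702, 0.085, 0.702]
contact_force: [0.3, -0.4, 0.1]
gripper_width: 0.0008
```

Emit:
drive_tool:
  steps:
    - {"wx": 0,"wy": 0,"wz": 0,"tx": 0,"ty": 0,"tz": -0.001,"hand": 1}
    - {"wx": 0,"wy": 0,"wz": 0,"tx": 0,"ty": 0,"tz": -0.001,"hand": 1}

```text
t: 10.98
ee_pos: [0.6571, 0.1921, 0.0645]
eef_rot: [-0.085, 0.702, 0.085, 0.702]
contact_force: [0.1, 0.0, -0.8]
gripper_width: 0.0007
```

Emit:
drive_tool:
  steps:
    - {"wx": 0,"wy": 0,"wz": 0,"tx": 0,"ty": 0,"tz": -0.001,"hand": 1}
    - {"wx": 0,"wy": 0,"wz": 0,"tx": 0,"ty": 0,"tz": -0.001,"hand": 1}

```text
t: 11.22
ee_pos: [0.6571, 0.192, 0.0633]
eef_rot: [-0.085, 0.702, 0.085, 0.702]
contact_force: [0.6, 0.3, -0.6]
gripper_width: 0.0004
```

```bash
python3 - <<'E'
from h import *
s=arm.get_state();print(s["t"],s["ee_pos"],s["contact_force"])
c=arm.camera("wrist");cv2.imwrite("pics/w12.png",c["img"])
E
```

```text
11.225 [0.65713766 0.19203122 0.06325426] [ 0.59092177  0.31684545 -0.5896681 ]
```

View pics/w12.png

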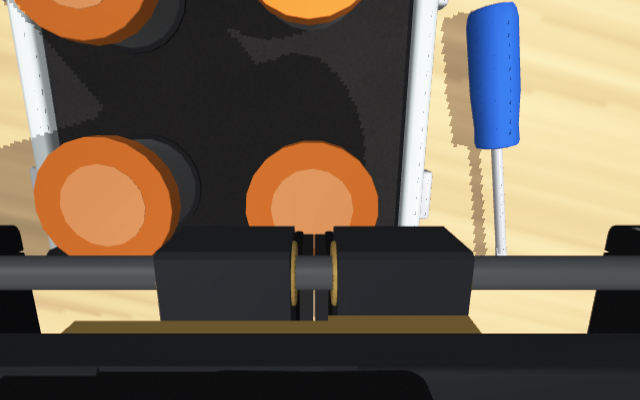

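Emit:
drive_tool:
  steps:
    - {"wx": 0,"wy": 0,"wz": 0,"tx": 0,"ty": 0,"tz": -0.001,"hand": 1}
    - {"wx": 0,"wy": 0,"wz": 0,"tx": 0,"ty": 0,"tz": -0.001,"hand": 1}

```text
t: 11.52
ee_pos: [0.6572, 0.192, 0.0623]
eef_rot: [-0.085, 0.702, 0.085, 0.702]
contact_force: [-0.3, 0.5, 0.3]
gripper_width: 0.0004
```

Emit:
drive_tool:
  steps:
    - {"wx": 0,"wy": 0,"wz": 0,"tx": 0,"ty": 0,"tz": -0.001,"hand": 1}
    - {"wx": 0,"wy": 0,"wz": 0,"tx": 0,"ty": 0,"tz": -0.001,"hand": 1}

```text
t: 11.78
ee_pos: [0.6572, 0.192, 0.0613]
eef_rot: [-0.085, 0.702, 0.085, 0.702]
contact_force: [-0.3, 0.5, 0.2]
gripper_width: 0.0003
```

```bash
python3 - <<'E'
from h import *
s=arm.get_state();print(s["t"],s["ee_pos"],s["contact_force"])
c=arm.camera("wrist");cv2.imwrite("pics/w13.png",c["img"])
E
```

```text
11.775 [0.65718045 0.1920214  0.06130222] [-0.27122163  0.5402412   0.23959522]
```

View pics/w13.png

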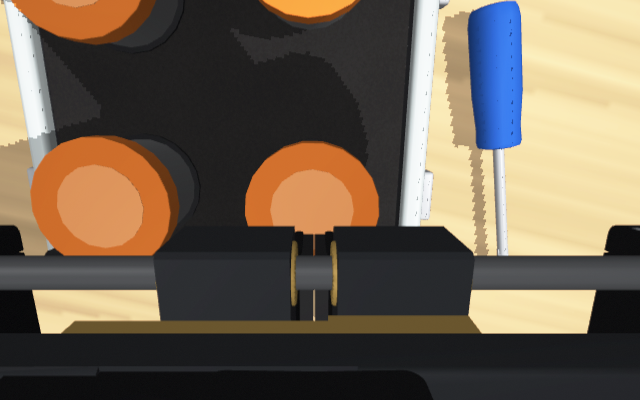

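Lid C is still level and untouched. I'll continue down.

Emit:
drive_tool:
  steps:
    - {"wx": 0,"wy": 0,"wz": 0,"tx": 0,"ty": 0,"tz": -0.001,"hand": 1}
    - {"wx": 0,"wy": 0,"wz": 0,"tx": 0,"ty": 0,"tz": -0.001,"hand": 1}

```text
t: 12.08
ee_pos: [0.6572, 0.192, 0.0603]
eef_rot: [-0.085, 0.702, 0.085, 0.702]
contact_force: [-0.4, -0.3, 0.2]
gripper_width: 0.0005
```

Emit:
drive_tool:
  steps:
    - {"wx": 0,"wy": 0,"wz": 0,"tx": 0,"ty": 0,"tz": -0.001,"hand": 1}
    - {"wx": 0,"wy": 0,"wz": 0,"tx": 0,"ty": 0,"tz": -0.001,"hand": 1}

```text
t: 12.32
ee_pos: [0.6572, 0.192, 0.0593]
eef_rot: [-0.085, 0.702, 0.085, 0.702]
contact_force: [0.5, -0.6, 0.2]
gripper_width: 0.0005
```

```bash
python3 - <<'E'
from h import *
s=arm.get_state();print(s["t"],s["ee_pos"],s["contact_force"])
c=arm.camera("wrist");cv2.imwrite("pics/w14.png",c["img"])
E
```

```text
12.325 [0.65715001 0.19203557 0.05926965] [ 0.54727861 -0.64987154  0.18339713]
```

View pics/w14.png

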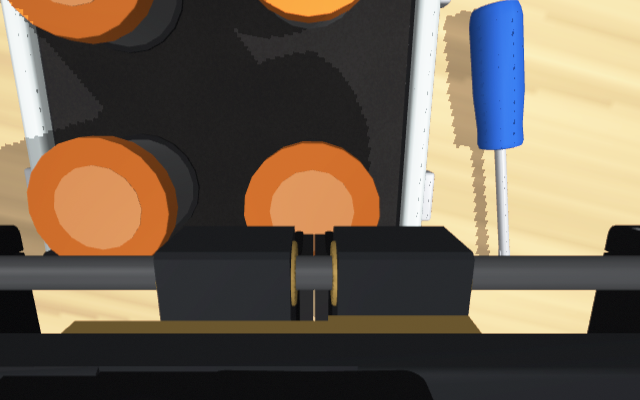

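Emit:
drive_tool:
  steps:
    - {"wx": 0,"wy": 0,"wz": 0,"tx": 0,"ty": 0,"tz": -0.001,"hand": 1}
    - {"wx": 0,"wy": 0,"wz": 0,"tx": 0,"ty": 0,"tz": -0.001,"hand": 1}

```text
t: 12.62
ee_pos: [0.6572, 0.192, 0.0583]
eef_rot: [-0.085, 0.702, 0.085, 0.702]
contact_force: [0.0, 0.1, -0.4]
gripper_width: 0.0006
```

Emit:
drive_tool:
  steps:
    - {"wx": 0,"wy": 0,"wz": 0,"tx": 0,"ty": 0,"tz": -0.0008,"hand": 1}
    - {"wx": 0,"wy": 0,"wz": 0,"tx": 0,"ty": 0,"tz": -0.0008,"hand": 1}

```text
t: 12.88
ee_pos: [0.6573, 0.1921, 0.0578]
eef_rot: [-0.085, 0.702, 0.085, 0.702]
contact_force: [-0.2, -0.2, 1.5]
gripper_width: 0.0004
```

```bash
python3 - <<'E'
from h import *
s=arm.get_state();print(s["t"],s["ee_pos"],s["contact_force"])
c=arm.camera("wrist");cv2.imwrite("pics/w15.png",c["img"])
E
```

```text
12.875 [0.65731741 0.19209877 0.05777798] [-0.15041397 -0.15621123  1.47530869]
```

View pics/w15.png

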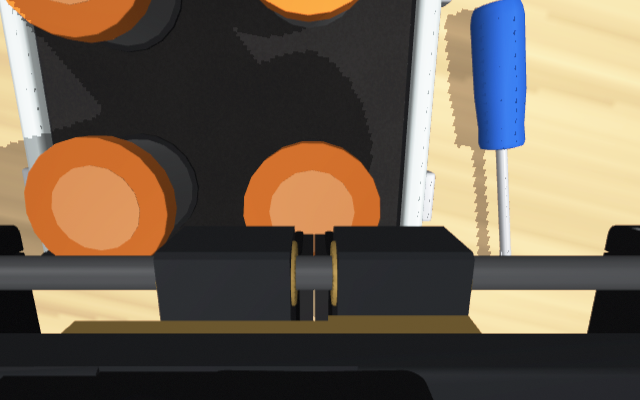

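Emit:
drive_tool:
  steps:
    - {"wx": 0,"wy": 0,"wz": 0,"tx": 0,"ty": 0,"tz": -0.0008,"hand": 1}
    - {"wx": 0,"wy": 0,"wz": 0,"tx": 0,"ty": 0,"tz": -0.0008,"hand": 1}

```text
t: 13.18
ee_pos: [0.6574, 0.1921, 0.0576]
eef_rot: [-0.085, 0.702, 0.085, 0.702]
contact_force: [-1.4, 0.6, 4.2]
gripper_width: 0.0002
```

```bash
python3 - <<'E'
from h import *
s=arm.get_state();print(s["t"],s["ee_pos"],s["contact_force"])
c=arm.camera("wrist");cv2.imwrite("pics/w16.png",c["img"])
E
```

```text
13.175 [0.65739079 0.19211819 0.05756876] [-1.38358706  0.62138725  4.16037251]
```

View pics/w16.png

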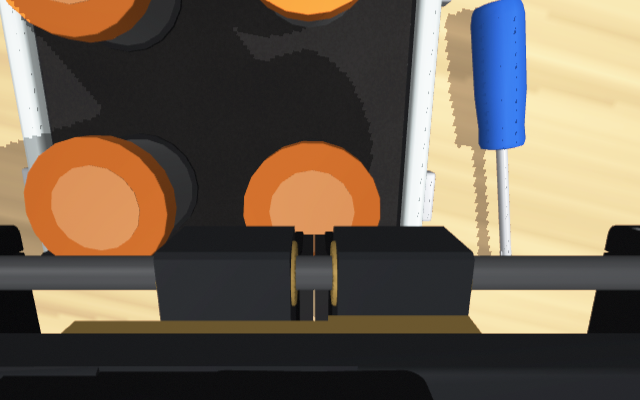

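Lid C took 4.2 N with no tilt, so it's home. That leaves lid D, seen here at about (97,206), which I'll confirm by rocking it.

```bash
python3 - <<'E'
from h import *
s=arm.get_state();c=arm.camera("wrist")
for uv in[(97,200),(95,207)]: print(wray(s,c,uv,.060))
print(wray(s,c,(312,208),.0577))
E
```

```text
[0.6551191  0.08989442]
[0.65865432 0.08932222]
[0.63606395 0.18598561]
```

Emit:
drive_tool:
  steps:
    - {"wx": 0,"wy": 0,"wz": 0,"tx": 0,"ty": 0,"tz": 0.012,"hand": 1}
    - {"wx": 0,"wy": 0,"wz": 0,"tx": 0.01,"ty": -0.045,"tz": 0.016,"hand": 1}
    - {"wx": 0,"wy": 0,"wz": 0,"tx": 0.0215,"ty": -0.096,"tz": 0.016,"hand": 1}
    - {"wx": 0,"wy": 0,"wz": 0,"tx": 0.0215,"ty": -0.096,"tz": 0.013,"hand": 1}
    - {"wx": 0,"wy": 0,"wz": 0,"tx": 0.0215,"ty": -0.096,"tz": 0.012,"hand": 1}
    - {"wx": 0,"wy": 0,"wz": 0,"tx": 0.0215,"ty": -0.096,"tz": 0.012,"hand": 1}

```text
t: 14.02
ee_pos: [0.6785, 0.0972, 0.0686]
eef_rot: [-0.085, 0.702, 0.085, 0.702]
contact_force: [0.0, -0.7, 0.9]
gripper_width: 0.0006
```

```bash
python3 - <<'E'
from h import *
s=arm.get_state();print(s["t"],s["ee_pos"],s["contact_force"])
c=arm.camera("wrist");cv2.imwrite("pics/w17.png",c["img"])
c=arm.camera("scene");cv2.imwrite("pics/s17.png",cv2.resize(c["img"][160:280,270:430],None,fx=5,fy=5,interpolation=2))
E
```

```text
14.025 [0.67853843 0.09720342 0.06863779] [ 0.03847293 -0.74462685  0.90086896]
```

View pics/w17.png

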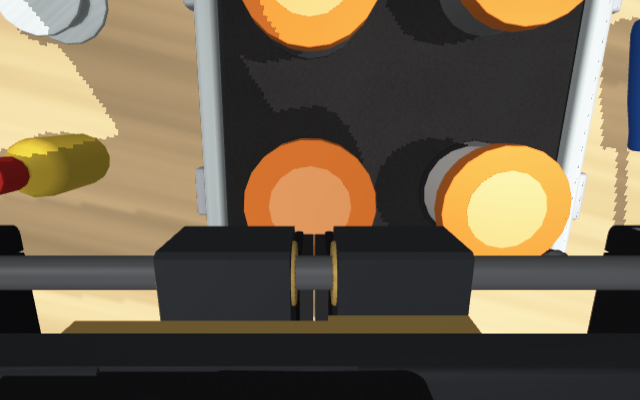

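View pics/s17.png

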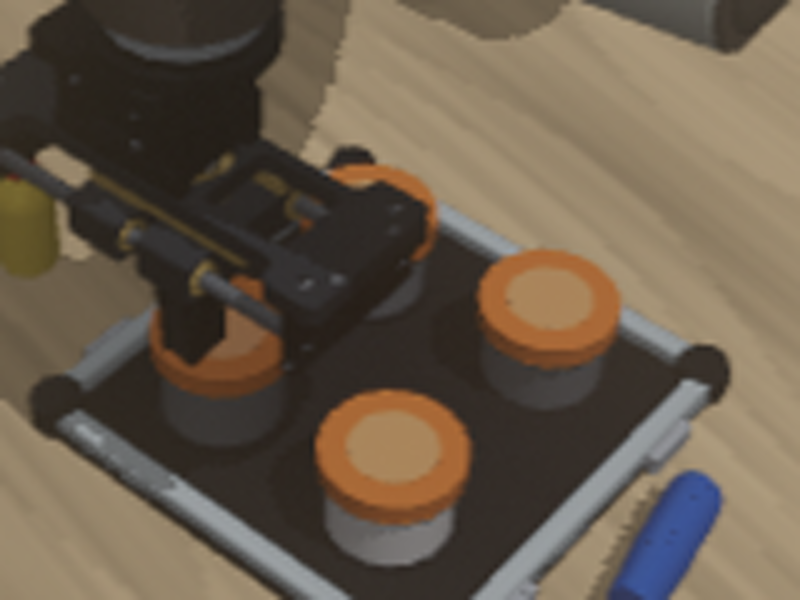

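Lid D is at about (310,203) and level, with the fingers 22 mm off its centre. I'll press it lightly.

Emit:
drive_tool:
  steps:
    - {"wx": 0,"wy": 0,"wz": 0,"tx": 0,"ty": 0,"tz": -0.001,"hand": 1}
    - {"wx": 0,"wy": 0,"wz": 0,"tx": 0,"ty": 0,"tz": -0.002,"hand": 1}
    - {"wx": 0,"wy": 0,"wz": 0,"tx": 0,"ty": 0,"tz": -0.003,"hand": 1}
    - {"wx": 0,"wy": 0,"wz": 0,"tx": 0,"ty": 0,"tz": -0.003,"hand": 1}

```text
t: 14.62
ee_pos: [0.6786, 0.096, 0.0657]
eef_rot: [-0.085, 0.702, 0.085, 0.702]
contact_force: [-0.7, -0.9, -0.2]
gripper_width: 0.0008
```

Emit:
drive_tool:
  steps:
    - {"wx": 0,"wy": 0,"wz": 0,"tx": 0,"ty": 0,"tz": -0.001,"hand": 1}
    - {"wx": 0,"wy": 0,"wz": 0,"tx": 0,"ty": 0,"tz": -0.001,"hand": 1}

```text
t: 14.88
ee_pos: [0.6787, 0.096, 0.0647]
eef_rot: [-0.085, 0.702, 0.085, 0.702]
contact_force: [-0.1, -0.3, 0.5]
gripper_width: 0.0007
```

Emit:
drive_tool:
  steps:
    - {"wx": 0,"wy": 0,"wz": 0,"tx": 0,"ty": 0,"tz": -0.001,"hand": 1}
    - {"wx": 0,"wy": 0,"wz": 0,"tx": 0,"ty": 0,"tz": -0.001,"hand": 1}

```text
t: 15.12
ee_pos: [0.6786, 0.096, 0.0637]
eef_rot: [-0.085, 0.702, 0.085, 0.702]
contact_force: [0.8, -0.7, 0.0]
gripper_width: 0.0005
```

```bash
python3 - <<'E'
from h import *
s=arm.get_state();print(s["t"],s["ee_pos"],s["contact_force"])
c=arm.camera("wrist");cv2.imwrite("pics/w18.png",c["img"])
E
```

```text
15.125 [0.67864433 0.09601491 0.06370092] [ 0.78436436 -0.72042887  0.02839371]
```

View pics/w18.png

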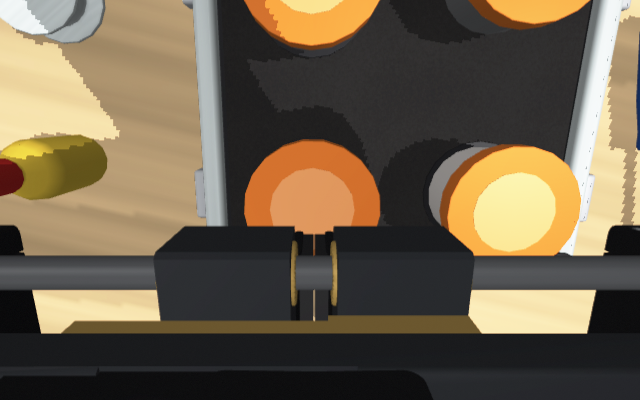

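Emit:
drive_tool:
  steps:
    - {"wx": 0,"wy": 0,"wz": 0,"tx": 0,"ty": 0,"tz": -0.001,"hand": 1}
    - {"wx": 0,"wy": 0,"wz": 0,"tx": 0,"ty": 0,"tz": -0.001,"hand": 1}

```text
t: 15.42
ee_pos: [0.6786, 0.0961, 0.0627]
eef_rot: [-0.085, 0.702, 0.085, 0.702]
contact_force: [0.1, 0.3, 0.7]
gripper_width: 0.0003
```

Emit:
drive_tool:
  steps:
    - {"wx": 0,"wy": 0,"wz": 0,"tx": 0,"ty": 0,"tz": -0.001,"hand": 1}
    - {"wx": 0,"wy": 0,"wz": 0,"tx": 0,"ty": 0,"tz": -0.001,"hand": 1}

```text
t: 15.68
ee_pos: [0.6788, 0.0961, 0.0618]
eef_rot: [-0.085, 0.702, 0.085, 0.702]
contact_force: [0.4, -0.0, -0.3]
gripper_width: 0.0002
```

```bash
python3 - <<'E'
from h import *
s=arm.get_state();print(s["t"],s["ee_pos"],s["contact_force"])
c=arm.camera("wrist");cv2.imwrite("pics/w19.png",c["img"])
E
```

```text
15.675 [0.67881675 0.09608796 0.0618181 ] [ 0.36125409 -0.03957543 -0.27858686]
```

View pics/w19.png

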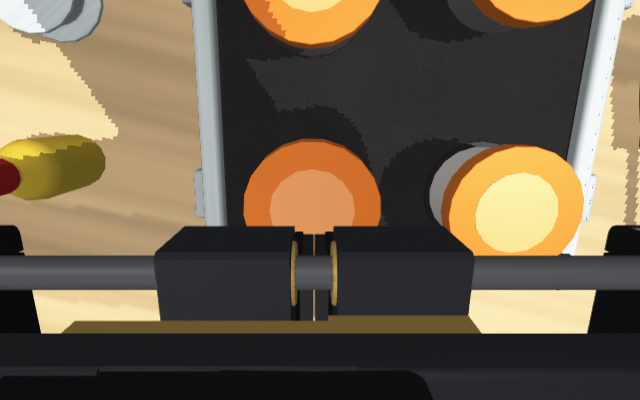

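Emit:
drive_tool:
  steps:
    - {"wx": 0,"wy": 0,"wz": 0,"tx": 0,"ty": 0,"tz": -0.001,"hand": 1}
    - {"wx": 0,"wy": 0,"wz": 0,"tx": 0,"ty": 0,"tz": -0.001,"hand": 1}

```text
t: 15.98
ee_pos: [0.679, 0.0962, 0.061]
eef_rot: [-0.085, 0.702, 0.085, 0.702]
contact_force: [0.5, 0.6, 1.0]
gripper_width: 0.0006
```

```bash
python3 - <<'E'
from h import *
s=arm.get_state();print(s["t"],s["ee_pos"],s["contact_force"])
c=arm.camera("wrist");cv2.imwrite("pics/w20.png",c["img"])
c=arm.camera("scene");cv2.imwrite("pics/s20.png",cv2.resize(c["img"][160:280,270:430],None,fx=5,fy=5,interpolation=2))
E
```

```text
15.975 [0.67900023 0.09616013 0.06096709] [0.4845607  0.64319054 1.00065348]
```

View pics/w20.png

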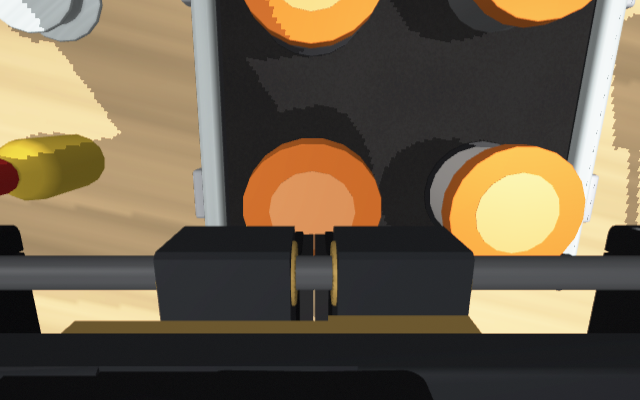

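View pics/s20.png

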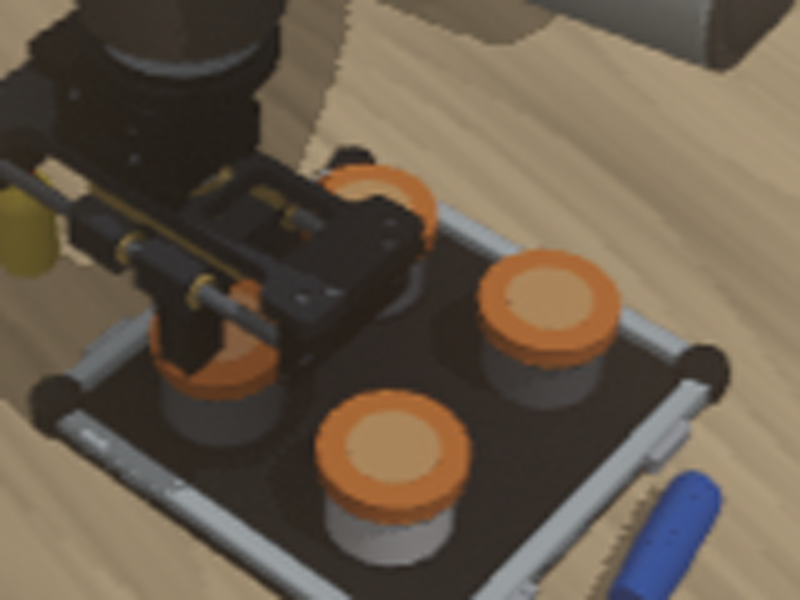

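The wrist view suggests the lid may be starting to tip, with its near rim up from row 140 to 138. I'll press a little further.

Emit:
drive_tool:
  steps:
    - {"wx": 0,"wy": 0,"wz": 0,"tx": 0,"ty": 0,"tz": -0.001,"hand": 1}
    - {"wx": 0,"wy": 0,"wz": 0,"tx": 0,"ty": 0,"tz": -0.001,"hand": 1}

```text
t: 16.32
ee_pos: [0.6792, 0.0962, 0.0604]
eef_rot: [-0.085, 0.702, 0.085, 0.702]
contact_force: [0.5, -0.6, 3.2]
gripper_width: 0.0
```

```bash
python3 - <<'E'
from h import *
s=arm.get_state();print(s["t"],s["ee_pos"],s["contact_force"])
c=arm.camera("wrist");cv2.imwrite("pics/w21.png",c["img"])
c=arm.camera("scene");cv2.imwrite("pics/s21.png",cv2.resize(c["img"][160:280,270:430],None,fx=5,fy=5,interpolation=2))
E
```

```text
16.325 [0.67915904 0.09618488 0.06043381] [ 0.46443923 -0.55920857  3.20238135]
```

View pics/w21.png

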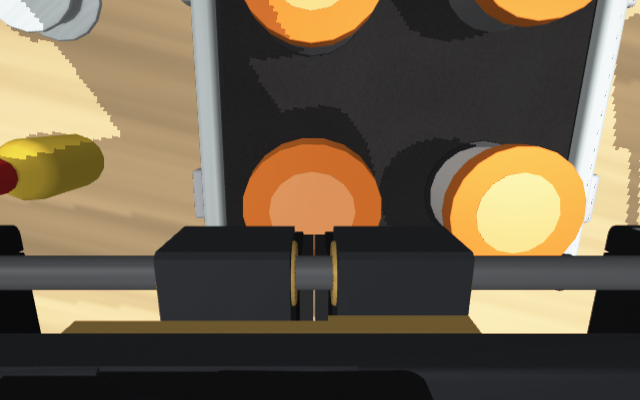

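View pics/s21.png

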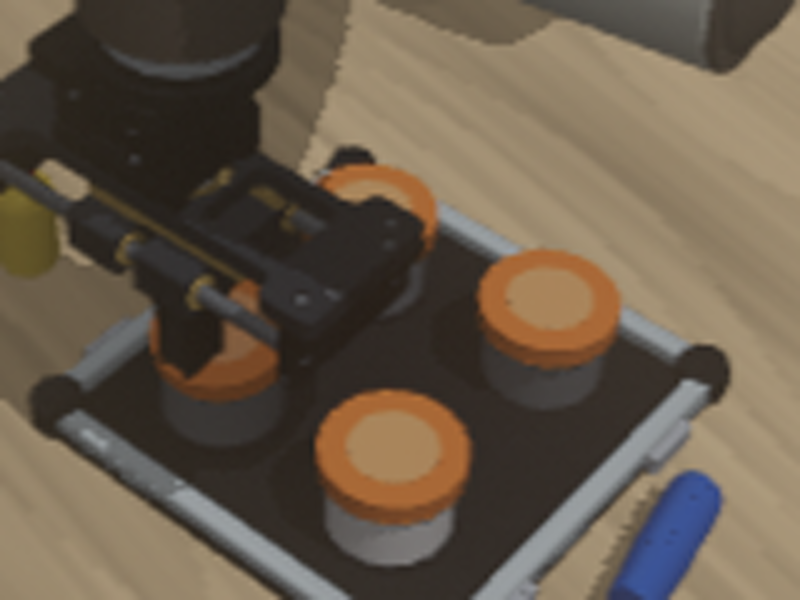

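```bash
python3 - <<'E'
from h import *
s=arm.get_state();c=arm.camera("wrist")
tz=np.array([.971,.237,0]);C=np.array([.658,.091,0])
for th in (0,.1,.17):
  # pivot at 6 mm toward press side, z .0622
  f=lambda r:C+tz*(r)+np.array([0,0,.0622+(6e-3-r)*th])
  print(th,[np.round(wproj(s,c,f(r)),1).tolist() for r in(-.0325,-.0205)])
def rim(n):
  im=cv2.imread(f"pics/{n}.png");h=cv2.cvtColor(im,cv2.COLOR_BGR2HSV)
  m=(cv2.inRange(h,(5,150,110),(20,255,255))>0)
  return [int(np.argmax(m[100:230,u]))+100 for u in(290,305,313,320,335)], [im[r,313].tolist() for r in range(165,180)][::3]
for n in("w16","w17","w18","w19","w20","w21"): print(n,rim(n)[0])
# gray profile for inner disc edge
for n in("w15","w16","w18","w19","w20","w21"):
  g=cv2.imread(f"pics/{n}.png")[140:200,313,0].astype(int); d=np.diff(g); print(n,140+int(np.argmax(d)),d.max())
E
```

```text
0 [[314.0, 138.3], [313.9, 165.5]]
0.1 [[314.0, 139.0], [313.9, 166.4]]
0.17 [[314.0, 139.4], [313.9, 167.1]]
w16 [145, 141, 141, 142, 146]
w17 [141, 138, 139, 139, 144]
w18 [143, 139, 140, 140, 144]
w19 [142, 139, 139, 139, 143]
w20 [142, 138, 138, 138, 142]
w21 [142, 138, 138, 138, 142]
w15 169 30
w16 169 29
w18 167 32
w19 168 34
w20 170 30
w21 171 25
```

D's rim-to-inner-disc gap grew from 27 to 33 px while it sank about 1.8 mm under light force. C's gap didn't change, so D is the lid that rocks. Now I'll lift off, move to its middle and check.

Emit:
drive_tool:
  steps:
    - {"wx": 0,"wy": 0,"wz": 0,"tx": 0,"ty": 0,"tz": 0.005,"hand": 1}
    - {"wx": 0,"wy": 0,"wz": 0,"tx": 0,"ty": 0,"tz": 0.01,"hand": 1}
    - {"wx": 0,"wy": 0,"wz": 0,"tx": -0.0212,"ty": -0.0052,"tz": 0.01,"hand": 1}
    - {"wx": 0,"wy": 0,"wz": 0,"tx": -0.0212,"ty": -0.0052,"tz": 0.006,"hand": 1}
    - {"wx": 0,"wy": 0,"wz": 0,"tx": -0.0212,"ty": -0.0052,"tz": 0.005,"hand": 1}
    - {"wx": 0,"wy": 0,"wz": 0,"tx": -0.0212,"ty": -0.0052,"tz": 0.005,"hand": 1}

```text
t: 17.23
ee_pos: [0.658, 0.091, 0.0645]
eef_rot: [-0.085, 0.702, 0.085, 0.702]
contact_force: [-0.0, 0.2, -0.0]
gripper_width: 0.0006
```

```bash
python3 - <<'E'
from h import *
s=arm.get_state();print(s["t"],s["ee_pos"],s["contact_force"])
c=arm.camera("wrist");cv2.imwrite("pics/w22.png",c["img"])
c=arm.camera("scene");cv2.imwrite("pics/s22.png",cv2.resize(c["img"][160:280,270:430],None,fx=5,fy=5,interpolation=2))
E
```

```text
17.225 [0.65798793 0.09096454 0.06451228] [-0.01788822  0.15274701 -0.03374572]
```

View pics/w22.png

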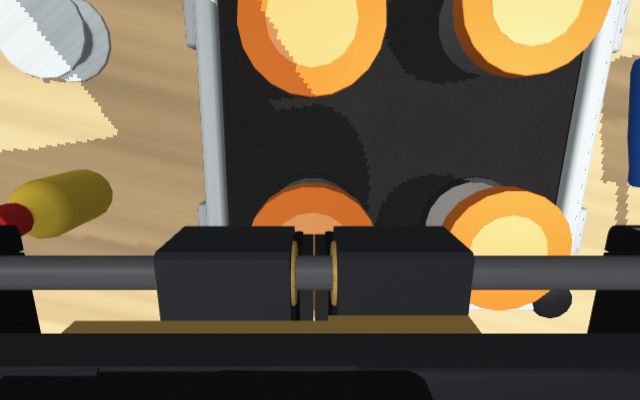

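View pics/s22.png

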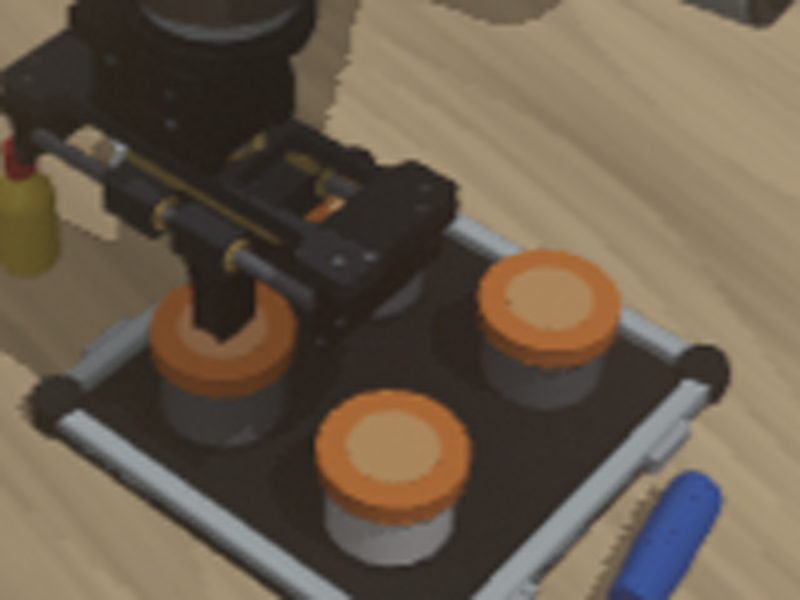

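The fingers are centred on D and the lid has fallen back level. Now I'll press down on the middle.

Emit:
drive_tool:
  steps:
    - {"wx": 0,"wy": 0,"wz": 0,"tx": 0,"ty": 0,"tz": -0.001,"hand": 1}
    - {"wx": 0,"wy": 0,"wz": 0,"tx": 0,"ty": 0,"tz": -0.002,"hand": 1}
    - {"wx": 0,"wy": 0,"wz": 0,"tx": 0,"ty": 0,"tz": -0.0025,"hand": 1}
    - {"wx": 0,"wy": 0,"wz": 0,"tx": 0,"ty": 0,"tz": -0.0025,"hand": 1}

```text
t: 17.82
ee_pos: [0.6575, 0.0908, 0.0624]
eef_rot: [-0.085, 0.702, 0.085, 0.702]
contact_force: [-0.1, 0.0, 0.2]
gripper_width: 0.0004
```

Emit:
drive_tool:
  steps:
    - {"wx": 0,"wy": 0,"wz": 0,"tx": 0,"ty": 0,"tz": -0.0005,"hand": 1}
    - {"wx": 0,"wy": 0,"wz": 0,"tx": 0,"ty": 0,"tz": -0.0005,"hand": 1}

```text
t: 18.08
ee_pos: [0.6576, 0.0909, 0.0622]
eef_rot: [-0.085, 0.702, 0.085, 0.702]
contact_force: [-1.0, -0.1, 2.1]
gripper_width: 0.0007
```

Emit:
drive_tool:
  steps:
    - {"wx": 0,"wy": 0,"wz": 0,"tx": 0,"ty": 0,"tz": -0.0005,"hand": 1}
    - {"wx": 0,"wy": 0,"wz": 0,"tx": 0,"ty": 0,"tz": -0.0005,"hand": 1}

```text
t: 18.32
ee_pos: [0.6577, 0.0909, 0.062]
eef_rot: [-0.085, 0.702, 0.085, 0.702]
contact_force: [-1.4, -1.0, 4.2]
gripper_width: 0.0005
```

Emit:
drive_tool:
  steps:
    - {"wx": 0,"wy": 0,"wz": 0,"tx": 0,"ty": 0,"tz": -0.0005,"hand": 1}
    - {"wx": 0,"wy": 0,"wz": 0,"tx": 0,"ty": 0,"tz": -0.0005,"hand": 1}

```text
t: 18.58
ee_pos: [0.6577, 0.0909, 0.0619]
eef_rot: [-0.085, 0.702, 0.085, 0.702]
contact_force: [-1.8, -0.4, 7.0]
gripper_width: 0.0005
```

Emit:
drive_tool:
  steps:
    - {"wx": 0,"wy": 0,"wz": 0,"tx": 0,"ty": 0,"tz": -0.0005,"hand": 1}
    - {"wx": 0,"wy": 0,"wz": 0,"tx": 0,"ty": 0,"tz": -0.0005,"hand": 1}

```text
t: 18.82
ee_pos: [0.6578, 0.0909, 0.0618]
eef_rot: [-0.085, 0.702, 0.085, 0.702]
contact_force: [-2.9, -0.5, 8.0]
gripper_width: 0.0004
```

Emit:
drive_tool:
  steps:
    - {"wx": 0,"wy": 0,"wz": 0,"tx": 0,"ty": 0,"tz": -0.0005,"hand": 1}
    - {"wx": 0,"wy": 0,"wz": 0,"tx": 0,"ty": 0,"tz": -0.0005,"hand": 1}

```text
t: 19.08
ee_pos: [0.6577, 0.0909, 0.0614]
eef_rot: [-0.085, 0.702, 0.085, 0.702]
contact_force: [-3.2, 0.1, 8.2]
gripper_width: 0.0006
```

Emit:
drive_tool:
  steps:
    - {"wx": 0,"wy": 0,"wz": 0,"tx": 0,"ty": 0,"tz": -0.0005,"hand": 1}
    - {"wx": 0,"wy": 0,"wz": 0,"tx": 0,"ty": 0,"tz": -0.0005,"hand": 1}

```text
t: 19.32
ee_pos: [0.6577, 0.0909, 0.061]
eef_rot: [-0.085, 0.702, 0.085, 0.702]
contact_force: [-3.0, 0.1, 9.6]
gripper_width: 0.0008
```

It's yielding at about 9 N. I'll keep going down.

Emit:
drive_tool:
  steps:
    - {"wx": 0,"wy": 0,"wz": 0,"tx": 0,"ty": 0,"tz": -0.0005,"hand": 1}
    - {"wx": 0,"wy": 0,"wz": 0,"tx": 0,"ty": 0,"tz": -0.001,"hand": 1}
    - {"wx": 0,"wy": 0,"wz": 0,"tx": 0,"ty": 0,"tz": -0.0015,"hand": 1}
    - {"wx": 0,"wy": 0,"wz": 0,"tx": 0,"ty": 0,"tz": -0.0015,"hand": 1}

```text
t: 19.82
ee_pos: [0.6578, 0.0909, 0.0595]
eef_rot: [-0.085, 0.702, 0.085, 0.702]
contact_force: [-3.5, 0.1, 8.3]
gripper_width: 0.0001
```

Emit:
drive_tool:
  steps:
    - {"wx": 0,"wy": 0,"wz": 0,"tx": 0,"ty": 0,"tz": -0.0005,"hand": 1}
    - {"wx": 0,"wy": 0,"wz": 0,"tx": 0,"ty": 0,"tz": -0.001,"hand": 1}
    - {"wx": 0,"wy": 0,"wz": 0,"tx": 0,"ty": 0,"tz": -0.001,"hand": 1}

```text
t: 20.2
ee_pos: [0.6578, 0.0908, 0.0585]
eef_rot: [-0.085, 0.702, 0.085, 0.702]
contact_force: [-2.5, 0.7, 8.7]
gripper_width: 0.0007
```

Emit:
drive_tool:
  steps:
    - {"wx": 0,"wy": 0,"wz": 0,"tx": 0,"ty": 0,"tz": -0.0005,"hand": 1}
    - {"wx": 0,"wy": 0,"wz": 0,"tx": 0,"ty": 0,"tz": -0.0005,"hand": 1}
    - {"wx": 0,"wy": 0,"wz": 0,"tx": 0,"ty": 0,"tz": -0.0005,"hand": 1}

```text
t: 20.58
ee_pos: [0.6578, 0.0908, 0.0583]
eef_rot: [-0.085, 0.702, 0.085, 0.702]
contact_force: [-3.2, 0.5, 10.8]
gripper_width: 0.0004
```

Force is rising at 58.3 mm, about 4 mm below the start. I'll confirm it's firm and relieve some of the sideways push.

Emit:
drive_tool:
  steps:
    - {"wx": 0,"wy": 0,"wz": 0,"tx": 0,"ty": 0,"tz": -0.0005,"hand": 1}
    - {"wx": 0,"wy": 0,"wz": 0,"tx": 0,"ty": 0,"tz": -0.001,"hand": 1}
    - {"wx": 0,"wy": 0,"wz": 0,"tx": 0,"ty": 0,"tz": -0.001,"hand": 1}
    - {"wx": 0,"wy": 0,"wz": 0,"tx": 0,"ty": 0,"tz": -0.001,"hand": 1}

```text
t: 21.08
ee_pos: [0.6578, 0.0909, 0.0582]
eef_rot: [-0.085, 0.702, 0.085, 0.702]
contact_force: [-5.7, -0.4, 13.9]
gripper_width: 0.0005
```

```bash
python3 - <<'E'
from h import *
s=arm.get_state();print(s["t"],s["ee_pos"],s["contact_force"])
c=arm.camera("wrist");cv2.imwrite("pics/w23.png",c["img"])
c=arm.camera("scene");cv2.imwrite("pics/s23.png",cv2.resize(c["img"][160:280,270:430],None,fx=5,fy=5,interpolation=2))
E
```

```text
21.075 [0.65781406 0.09089579 0.05820202] [-5.74500659 -0.41880179 13.8584253 ]
```

View pics/w23.png

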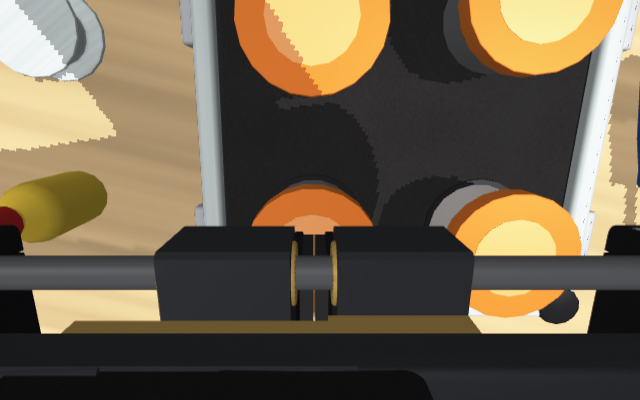

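View pics/s23.png

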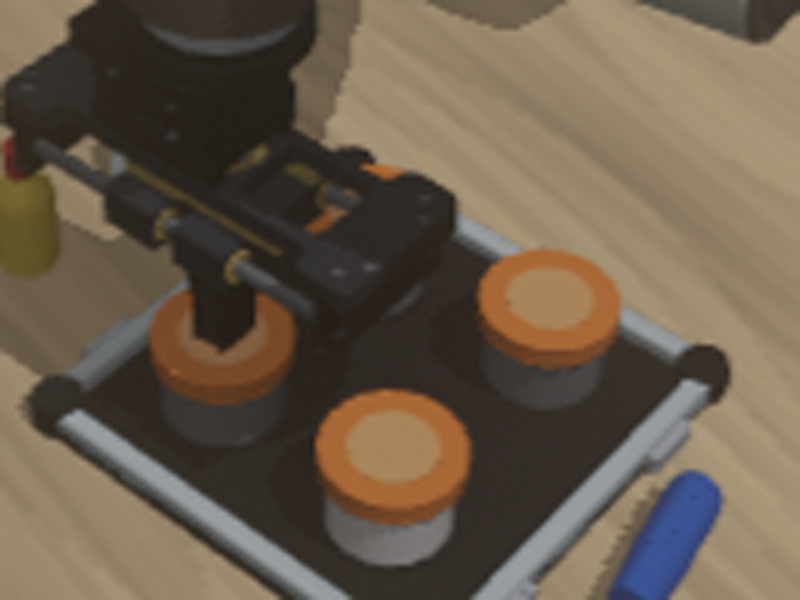

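Emit:
drive_tool:
  steps:
    - {"wx": 0,"wy": 0,"wz": 0,"tx": -0.0005,"ty": 0,"tz": 0,"hand": 1}
    - {"wx": 0,"wy": 0,"wz": 0,"tx": -0.0005,"ty": 0,"tz": 0,"hand": 1}
    - {"wx": 0,"wy": 0,"wz": 0,"tx": -0.0005,"ty": 0,"tz": 0,"hand": 1}
    - {"wx": 0,"wy": 0,"wz": 0,"tx": -0.0005,"ty": 0,"tz": 0,"hand": 1}

```text
t: 21.68
ee_pos: [0.6578, 0.0909, 0.0582]
eef_rot: [-0.085, 0.701, 0.085, 0.703]
contact_force: [-4.6, 1.2, 13.4]
gripper_width: -0.0
```

The press is steady at 13.4 N and 58.2 mm, with the lid home. Handing in.

```bash
python3 - <<'E'
from plant import arm
print(arm.sign_off()); s=arm.get_state(); print(s["t"],s["ee_pos"],s["contact_force"])
E
```

```text
the job is handed in; nothing more can be done
None
the job is handed in; nothing more can be done
```

The perched lid was the one at about (0.658, 0.091) m. It is now pressed home, and the shut fingertips were still pushing on its middle when I handed in at about 21.7 s.

- **Finding it:** I pressed each lid about 22 mm from its centre.
  - **Three home lids:** they held firm at 4 to 6 N with no tilt in the wrist view, at about 55, 58 and 58 mm high.
  - **Perched lid:** it met the fingertips at about 62 mm, sank nearly 2 mm under light force and tilted in the wrist view. It was back level once I lifted off.
- **Pressing it home:** the middle gave way at about 9 N and went 4 mm down, from 62.2 to 58.2 mm. It then held firm and looked level in the scene view.

**Last check:** 13.4 N downward, steady at 58.2 mm. About 4.6 N of sideways load was left at the fingertip; I only partly relieved it, and there was no slip.

The tilt test on the perched lid briefly read 3.2 N, above the 2 N given as light, but the lid stayed perched. I did not grip or lift any lid or touch the bystanders. No state or picture could be read after hand-in, so that last second is unchecked.

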